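# Refill the stitching-wire canister and screw it shut

## Robot

A 6-joint arm with a two-finger parallel gripper is mounted at the origin on the work surface. World frame = base frame: x ahead of the robot, y to its left, z up, the work surface at z = 0. Lengths are in m, angles in rad, forces in N, time in s.
With the tool pointing down it reaches from about 0.25 to 0.775 m from the base axis. Payload 4 kg.
Tool frame: the origin (TCP) lies on the centre line of the jaws, within the pads' length; the fingertips stand 17 mm ahead of it and the grasp point (between the pads) lies 2 mm behind it; z points along the fingers, y is the line along which they close (so a half turn about z gives the same grasp; the last joint's range is limited). The gripper opens to 94 mm and grips with 3 to 60 N. Pads are 16 mm wide; open, the fingers measure 119 mm over their backs; the gripper's body (75 mm by 177 mm) begins 78 mm behind the grasp point.
Start: joints at [-1.398, 0.087, 1.371, -0, 1.684, -0.103], TCP at [0.15, -0.529, 0.192] pointing down, gripper open.
Joint ranges: [-3.1, 3.1], [-0.76, 2.03], [0.27, 2.55], [-1.08, 4.22], [0.17, 2.65], [-2.57, 2.57]. Speed limits (rad/s): [2.79, 2.79, 3.14, 3.14, 3.14, 3.14].

## Interface

Orientations are given as [roll, pitch, yaw] about the fixed x, y, z axes, in that order (R = Rz(yaw) Ry(pitch) Rx(roll)).
In Python, from bench import robot gives the robot as it stands.
- The arm moves only by the tool servo_tool, never from a script. Its argument "plan" is a list of rows, each a list of 7 numbers: the shift along the tool's x, y, z normalised to -1 to 1, where 1 is 0.1 m, then the turn, a rotation vector about the tool's x, y, z normalised to -1 to 1, where 1 is pi/2 rad, then the finger opening in mm, from 0 to 94. In form: [[x, y, z, ax, ay, az, gripper], ...]. A call has 1 to 12 rows; each row is the pose to reach, as a shift and turn from the pose commanded when the call began, along the tool's axes at that moment; what a row does not reach only later rows make up. A row lasts 1/12 s, in which the tool goes at most 41.7 mm and 7.16 degrees, less where a joint would pass 70% of its speed; a pose out of reach is approached as far as the arm can. A call with a number of a shift or a turn outside -1 to 1 is refused whole. A call with a gripper value outside its range is refused whole. The fingers move at their own pace and stop on an object; the grip force is fixed at half the most. Time passes only in rows, so rows that repeat a pose let the fingers close. It gives the time, the measured TCP pose, the force, the opening and the grip force at its end, in the units of the state.
- robot.get_obs(): the state, without advancing time (a new reading comes with each control period).
- robot.snapshot(name): name is "side" or "top"; returns the picture (384x512x3 uint8, red, green, blue); there is no depth.
- robot.camera_params(name): a dict with "camera_matrix" (3x3 intrinsics, pixels), "rvec" (rotation vector, rad) and "tvec" (3), from world to camera coordinates, as OpenCV has them. Camera axes: x right, y down, z forward; pixel columns grow to the right and rows downward; lengths in m; the calibration is good to about 2 mm. A picture is of the moment at which its call begins. camera_params takes no time and is no camera call.
- robot.close_job(): hands the job in; it is judged then, once.
Trained networks look in the newest picture that a camera, given by its name, has taken for a name from the list of things; names that differ only in an ending like _2 or _b are one class to them, and where a whole thing is asked for, a point or a joint stands for the part that bears it (a point fixed in the world has none). Each returns a list of dicts, best first, with "conf" (0 to 1); they miss things now and then, are a little off and sometimes report something else, mostly with a low value. They report only what shows in the picture. A call takes as long as a camera call. They do not tell look-alikes from the thing itself.
- robot.find_in(thing, camera): "extent" ([centre column, centre row, width, height] in pixels, round what is visible of it).
The state is a dict: "time": time; "joint_positions": joint angles; "qvel": joint speeds; "joint_torque": joint torques, N m; "tool_pos": TCP position; "ee_rot": TCP orientation; "wrist_force": force on the tool from outside, world axes, zero at the start; "wrist_torque": the same for the moment, N m; "width": finger opening in m; "finger_force": force on a finger pad.
Only numpy, scipy, OpenCV 4.12 (cv2) and the standard library are available. Lean on these libraries where they do the work, as an engineer would, in place of code of your own. Each camera call takes 0.05 s, during which the arm holds its last target. There are 200 camera calls.

## Task

Swing both flaps of the carton right back past upright and put every wire spool from it into the white canister. Then set the black lid level on the canister's neck, turn it backward (anticlockwise) until you feel it drop into the thread start, and screw it clockwise fully home. Leave the carton flaps open, and the notebooks, pen cup, tape roll and stapler where they are.

Things in the scene. Friction and masses are not known exactly. Their poses are not given: they have to be found in the camera images.
- carton: Open-topped cardboard carton, fixed to the bench, 150 mm (its x) by 200 mm (its y) by 62 mm high, walls and floor 4 mm, a 24 mm square cardboard post in each inner corner; origin at the centre of its underside, z up. Two flaps are hinged on its long rims, at x = -75 and +75 mm. Between their free edges is a gap of 53 to 73 mm, where a closed gripper can enter and sweep each flap outward over its rim.
- flap_near (a joint): Cardboard flap on the carton's -x rim: 55 mm from hinge to free edge, 196 mm long, 4 mm thick. Radians: 0 lying flat over the opening, 1.57 upright, 2.9 swung right back outside (its stop). Starts ajar at 0.5 to 0.8, its free edge 26 to 40 mm above the rim. Slight friction (0.02 N m): it stays where it is left.
- flap_far (a joint): The same kind of flap on the carton's +x rim; the same values.
- mouth (a point): Centre of the canister's mouth in the plane of its rim, 162 mm above the bench, z up. White plastic canister fixed on a dark base plate 130 mm square, 12 mm thick. Body 120 mm across, inside 112 mm, 145 mm deep from the rim with a 25 mm cone rising in the middle of its floor; round neck 30 mm tall, bore 76 mm, outside 83 mm. It is turned at random: the axes of this point say nothing about where its threads start.
- thread (a point): On the neck's axis, level with the crests of its three thread ridges, 5 mm below the rim. The ridges are 93 mm across, each 92 degrees long with a flat crest; the three gaps of 23 degrees between them are the thread starts. At each ridge's clockwise end (seen from above) an upright stop rib, 5 degrees wide, stands 4 mm above the crest.
- lid: Loose round black screw lid, 103 mm across, about 140 g. Origin at the centre of its plug's underside, z up. Plug 72.6 mm across with a bevelled foot, z 0 to 22 mm (1.7 mm play in the neck); skirt round it; top plate z 22 to 26 mm, wing on top. Right-hand thread. Fully home its plate lies on the rim, origin 22 mm below the rim.
- wing (a point): Centre of the lid's grip wing, 43 mm above the lid's origin. The wing is a bar 60 mm long along the lid's x, 18 mm thick along its y, from z 26 to 60 mm of the lid. Pinch it across y to carry the lid; to turn the lid, the fingers may stand loosely either side of it so that the lid is free to sink. It turns easily.
- lugs (a point): Lid's axis at the underside of its three lugs (9 mm wide, 120 degrees apart, inside the skirt), 2.5 mm above its origin. On the neck they rest on the ridges (or 4 mm higher on the ribs), where the ribs block clockwise turning. Within 110 degrees anticlockwise they fall 8.5 mm into the gaps, then stop. From there 75 to 90 degrees clockwise runs the lid down 6 mm to home; it stops soon after.
- spool0: Loose spool of stitching wire: grey hexagonal end flanges 34 mm across flats (39 over corners), copper wire between them, 34 mm tall, 60 g; origin at the centre of one end (the lower one at the start), z along its axis, a pair of flats square to its x. It starts upright on the carton floor. Two to four of these spools are present; an absent one has no pose.
- spool1: Loose spool of stitching wire: grey hexagonal end flanges 34 mm across flats (39 over corners), copper wire between them, 34 mm tall, 60 g; origin at the centre of one end (the lower one at the start), z along its axis, a pair of flats square to its x. It starts upright on the carton floor. Two to four of these spools are present; an absent one has no pose.
- spool2: Loose spool of stitching wire: grey hexagonal end flanges 34 mm across flats (39 over corners), copper wire between them, 34 mm tall, 60 g; origin at the centre of one end (the lower one at the start), z along its axis, a pair of flats square to its x. It starts upright on the carton floor. Two to four of these spools are present; an absent one has no pose.
- spool3: Loose spool of stitching wire: grey hexagonal end flanges 34 mm across flats (39 over corners), copper wire between them, 34 mm tall, 60 g; origin at the centre of one end (the lower one at the start), z along its axis, a pair of flats square to its x. It starts upright on the carton floor. Two to four of these spools are present; an absent one has no pose.
- notebooks: Stack of three ring-bound notebooks, 105 by 148 by 41 mm; origin under its centre. Bystander.
- pen_cup: Metal pen cup 76 mm across, 95 mm tall, with pens up to 150 mm. Origin under its centre. Bystander.
- tape_roll: Roll of clear packing tape lying flat, 90 mm across, 48 mm tall. Origin under its centre. Bystander.
- stapler: Desk stapler 150 by 36 by 55 mm. Origin under its centre. Bystander.
Things that resemble listed ones, but are neither listed nor needed, are in the scene too. Leave any blue look-alike of the lid alone.

How it is judged:
By the outcome, as a careful person would: the job done as asked, in the order asked, and still so for the second after the job is handed in, with the robot touching nothing.
Of spool0, spool1, spool2, spool3 only 2 to 4 are there at a start; the rules pass over those that are not, and their reading is None.
At some moment in a run one of lid may be knocked a few centimetres aside while the robot is not near it.
Once in a run the grip may slacken for a moment while it holds something.
It also fails if it takes over 210 s, if anything falls off the work surface, if the arm or the gripper's body presses on something with over 40 N, if the wrist force passes 120 N, or if a joint passes its speed limit or range.

## Working session

There is one attempt and no reset: what is moved stays moved. The work goes in short steps, Python scripts to look and compute and a tool call to move; the robot and the scene stay as the last step left them, time stands still between calls to the robot, and variables do not carry over. Pictures are saved under pics/ and viewed, at most 14 in all, crops included, and the job is handed in when it is done.

Besides the shell and the picture viewer there is one more tool, called after "Request:" by a JSON object that holds its "api" and its "payload", one argument or row to a line. servo_tool: Moves the arm, as the interface text tells. Scaled input: -1 to 1 covers 0.1 m each way for a shift and pi/2 rad each way for a turn. Its arguments: {"type":"object","properties":{"plan":{"type":"array","items":{"type":"array","items":{"type":"number"}}}},"required":["plan"]}

```bash
ls; mkdir -p pics
cat > h.py <<'E'
import numpy as np, cv2
from bench import robot
from scipy.spatial.transform import Rotation as R
def cam(n):
    p=robot.camera_params(n); K=np.array(p["camera_matrix"]);M=cv2.Rodrigues(np.array(p["rvec"],float))[0];t=np.array(p["tvec"],float).ravel()
    return K,M,t
def ray(n,u,v,z):
    K,M,t=cam(n); d=M.T@np.linalg.inv(K)@[u,v,1]; c=-M.T@t
    return c+d*(z-c[2])/d[2]
def proj(n,P):
    K,M,t=cam(n); q=(K@(M@np.atleast_2d(P).T+t[:,None])).T; return q[:,:2]/q[:,2:]
def tri(a,b):
    A=[];B=[]
    for n,(u,v) in (("top",a),("side",b)):
        K,M,t=cam(n);d=M.T@np.linalg.inv(K)@[u,v,1];d/=np.linalg.norm(d);c=-M.T@t
        Q=np.eye(3)-np.outer(d,d);A.append(Q);B.append(Q@c)
    return np.linalg.solve(sum(A),sum(B))
def snap(n,f,crop=None,s=1):
    im=robot.snapshot(n)[:,:,::-1]
    if crop: x,y,w,h=crop; im=im[y:y+h,x:x+w]
    im=cv2.resize(im,None,fx=s,fy=s,interpolation=cv2.INTER_CUBIC); cv2.imwrite("pics/"+f,im)
def st():
    o=robot.get_obs(); 
    for k in("time","tool_pos","ee_rot","wrist_force","width","finger_force"):print(k,np.round(o[k],4))
    return o
def togo(p,yaw=None):
    "row numbers to get TCP to p pointing down with tool yaw"
    o=robot.get_obs();r=R.from_euler('xyz',o["ee_rot"]);d=r.inv().apply(np.array(p)-o["tool_pos"])/0.1
    rv=[0,0,0]
    if yaw is not None:
        rv=(r.inv()*R.from_euler('xyz',[np.pi,0,yaw])).as_rotvec()/(np.pi/2)
    print("togo",np.round(d,3),np.round(rv,3))
E
python3 - <<'E'
from h import *
snap("top","t0.png",s=1.5);snap("side","s0.png",s=1.5)
st()
for n in("top","side"):
    K,M,t=cam(n);print(n,K[0,0],-M.T@t,M[2])
    for th in("carton","flap_near","flap_far","mouth","lid","wing","spool0","notebooks","pen_cup","tape_roll","stapler"):
        try: print(n,th,[(np.round(d["extent"]).tolist(),round(d["conf"],2)) for d in robot.find_in(th,n)][:5])
        except Exception as e: print(th,e)
E
```

```text
pics
time 0.1
tool_pos [ 0.1497 -0.5287  0.1914]
ee_rot [-3.1397e+00 -2.0000e-04  2.7580e-01]
wrist_force [ 0.8119 -1.694  -0.2103]
width 0.094
finger_force 0.0
top 414.89078317605066 [0.30755176 0.00821616 1.5265589 ] [ 0.17159766 -0.00795607 -0.98513499]
top carton [([312.0, 197.0, 66.0, 55.0], 0.78), ([309.0, 209.0, 56.0, 30.0], 0.49)]
top flap_near [([309.0, 210.0, 59.0, 31.0], 0.71), ([247.0, 216.0, 27.0, 26.0], 0.71)]
top flap_far [([317.0, 181.0, 53.0, 26.0], 0.79), ([312.0, 196.0, 67.0, 60.0], 0.42)]
top mouth [([183.0, 200.0, 34.0, 38.0], 0.55), ([317.0, 181.0, 52.0, 29.0], 0.51)]
top lid [([246.0, 215.0, 27.0, 27.0], 0.7), ([212.0, 157.0, 28.0, 29.0], 0.7), ([129.0, 178.0, 27.0, 23.0], 0.28)]
top wing [([246.0, 215.0, 28.0, 29.0], 0.94), ([212.0, 158.0, 27.0, 25.0], 0.89)]
top spool0 [([324.0, 196.0, 12.0, 14.0], 0.63)]
top notebooks [([254.0, 133.0, 45.0, 36.0], 0.85), ([316.0, 181.0, 53.0, 30.0], 0.31)]
top pen_cup [([378.0, 256.0, 29.0, 22.0], 0.73)]
top tape_roll [([128.0, 180.0, 26.0, 23.0], 0.7)]
top stapler [([385.0, 181.0, 21.0, 40.0], 0.8), ([183.0, 201.0, 36.0, 40.0], 0.16)]
side 400.8513856468999 [ 0.46699337 -1.12834531  0.90941037] [ 0.07841004  0.81570295 -0.57313224]
side carton [([246.0, 250.0, 65.0, 66.0], 0.8)]
side flap_near [([231.0, 238.0, 36.0, 48.0], 0.97)]
side flap_far [([265.0, 245.0, 21.0, 51.0], 0.94)]
side mouth [([235.0, 177.0, 37.0, 17.0], 0.58)]
side lid [([223.0, 209.0, 29.0, 25.0], 0.82), ([279.0, 185.0, 34.0, 28.0], 0.8)]
side wing [([223.0, 209.0, 34.0, 29.0], 0.87), ([278.0, 185.0, 26.0, 24.0], 0.75)]
side spool0 [([242.0, 243.0, 11.0, 15.0], 0.66), ([236.0, 258.0, 9.0, 15.0], 0.66)]
side notebooks [([309.0, 211.0, 43.0, 36.0], 0.61)]
side pen_cup [([231.0, 237.0, 35.0, 48.0], 0.62), ([176.0, 306.0, 29.0, 53.0], 0.55)]
side tape_roll [([251.0, 147.0, 11.0, 17.0], 0.58), ([311.0, 211.0, 41.0, 40.0], 0.32)]
side stapler [([288.0, 324.0, 61.0, 29.0], 0.77)]
```

Run:
```python
from h import *
snap("top","t1.png",(100,100,310,180),2.58);snap("side","s1.png",(150,120,210,230),2.6)
```

```text
(no output)
```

View pics/t1.png

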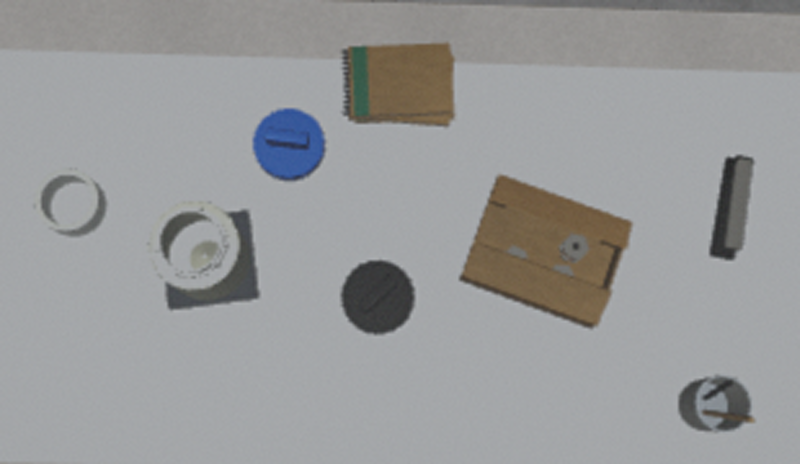

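View pics/s1.png

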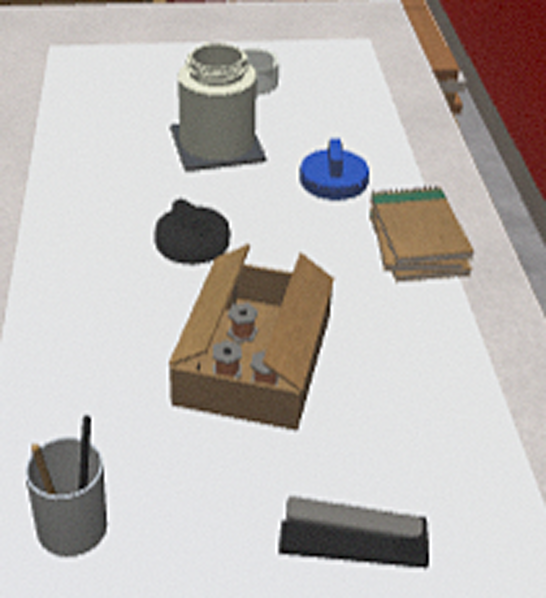

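Run:
```python
from h import *
f=lambda u,v:(100+u/2.58,100+v/2.58)
c=[ray("top",*f(*p),0.062)[:2] for p in((500,177),(631,222),(597,326),(461,280))]
print("rim FL FR NR NL",np.round(c,4),"edges",[round(np.linalg.norm(c[i]-c[(i+1)%4]),3) for i in range(4)])
ce=np.mean(c,0);print("centre",ce)
yd=(c[0]-c[1]+c[3]-c[2]);print("yaw",np.degrees(np.arctan2(-yd[0],yd[1])))
# plate corners, neck ellipse
print("plate",[np.round(ray("top",*f(*p),0.012)[:2],4) for p in((248,211),(258,298),(170,308))])
print("mouth",ray("top",183.0,200,.162), ray("top",*f(194,245),.162))
print("lid",[np.round(ray("top",*f(378,297),z),4) for z in(0.026,.02)], tri((246,215),(223,209)), "wing ends",[np.round(ray("top",*f(*p),.06),4) for p in((362,309),(399,275))])
for p in((518,250),(575,247),(566,270)):print("spool",ray("top",*f(*p),.038))
g=lambda u,v:(150+u/2.6,120+v/2.6)
for p in((243,314),(228,350),(262,358)):print("spool side",ray("side",*g(*p),.038))
for n,p,z in(("nb",(400,85),.04),("tape",(72,203),.048),("stap",(737,205),.04),("cup",(715,400),.09),("blue",(289,145),.03)):print(n,ray("top",*f(*p),z))
```

```text
rim FL FR NR NL [[ 0.662  -0.1477]
 [ 0.6028 -0.3316]
 [ 0.4558 -0.2831]
 [ 0.5143 -0.0952]] edges [np.float64(0.193), np.float64(0.155), np.float64(0.197), np.float64(0.157)]
centre [ 0.55871562 -0.21437996]
yaw -17.56199458382419
plate [array([0.6131, 0.2101]), array([0.4874, 0.1896]), array([0.4697, 0.3134])]
mouth [0.51984962 0.23051533 0.162     ] [0.53608463 0.25738368 0.162     ]
lid [array([0.4919, 0.019 , 0.026 ]), array([0.4926, 0.0191, 0.02  ])] [0.49144358 0.02084512 0.01746894] wing ends [array([0.4705, 0.0403, 0.06  ]), array([ 0.5192, -0.0094,  0.06  ])]
spool [ 0.56271193 -0.17670626  0.038     ]
spool [ 0.56931044 -0.2573618   0.038     ]
spool [ 0.5360696  -0.24458275  0.038     ]
spool side [ 0.54887526 -0.17548614  0.038     ]
spool side [ 0.52650801 -0.23680981  0.038     ]
spool side [ 0.5654261  -0.25261975  0.038     ]
nb [ 0.79966045 -0.00387449  0.04      ]
tape [0.6101455  0.45276474 0.048     ]
stap [ 0.63627129 -0.48834494  0.04      ]
cup [ 0.35841581 -0.43462208  0.09      ]
blue [0.70807518 0.15357356 0.03      ]
```

Candidates: the black lid is at top px (246,215). The blue look-alike, at (212,157), has to be avoided. The canister is at (175,195), with the similar pale tape roll at (128,180). The carton is at (312,197), with notebooks of a similar brown at (254,133). At least three spools show inside it. The first reach is to the carton flaps, with the jaws closed.

Request:
{"api": "servo_tool", "payload": {
  "plan": [
    [0,0,-0.6,0,0,0.371,0],
    [0,0,-0.6,0,0,0.371,0],
    [0,0,-0.6,0,0,0.371,0],
    [0,0,-0.6,0,0,0.371,0],
    [0,0,-0.6,0,0,0.371,0],
    [0,0,-0.6,0,0,0.371,0]
  ]
}}

```text
time: 1.8
tool_pos: [0.1498, -0.5293, 0.2526]
ee_rot: [3.141, -0.0, -0.308]
wrist_force: [0.3, 0.3, -0.8]
width: 0.057
finger_force: 0.0
```

Request:
{"api": "servo_tool", "payload": {
  "plan": [
    [0.59,-0.85,0,0,0,0,0],
    [0.59,-0.85,0,0,0,0,0],
    [0.59,-0.85,0,0,0,0,0],
    [0.59,-0.85,0,0,0,0,0],
    [0.59,-0.85,0,0,0,0,0]
  ]
}}

```text
time: 2.22
tool_pos: [0.2322, -0.4657, 0.2526]
ee_rot: [3.141, 0.0, -0.303]
wrist_force: [0.3, 0.0, 0.5]
width: 0.0239
finger_force: 0.0
```

Request:
{"api": "servo_tool", "payload": {
  "plan": [
    [0.59,-0.85,0,0,0,0,0],
    [0.59,-0.85,0,0,0,0,0],
    [0.59,-0.85,0,0,0,0,0],
    [0.59,-0.85,0,0,0,0,0],
    [0.59,-0.85,0,0,0,0,0]
  ]
}}

```text
time: 2.63
tool_pos: [0.3132, -0.4034, 0.2522]
ee_rot: [3.141, 0.001, -0.306]
wrist_force: [-0.1, -0.6, -0.1]
width: 0.0003
finger_force: 0.0
```

Request:
{"api": "servo_tool", "payload": {
  "plan": [
    [0.59,-0.85,0,0,0,0,0],
    [0.59,-0.85,0,0,0,0,0],
    [0.59,-0.85,0,0,0,0,0],
    [0.59,-0.85,0,0,0,0,0],
    [0.59,-0.85,0,0,0,0,0]
  ]
}}

```text
time: 3.05
tool_pos: [0.3948, -0.3408, 0.2521]
ee_rot: [3.14, 0.001, -0.307]
wrist_force: [-0.3, 0.4, -0.1]
width: 0.0004
finger_force: 0.0
```

Request:
{"api": "servo_tool", "payload": {
  "plan": [
    [0.59,-0.85,0,0,0,0,0],
    [0.59,-0.85,0,0,0,0,0],
    [0.59,-0.85,0,0,0,0,0],
    [0.59,-0.85,0,0,0,0,0],
    [0.59,-0.85,0,0,0,0,0]
  ]
}}

```text
time: 3.47
tool_pos: [0.4765, -0.2781, 0.252]
ee_rot: [3.14, 0.001, -0.308]
wrist_force: [0.7, -0.4, -0.5]
width: 0.0001
finger_force: 0.0
```

Request:
{"api": "servo_tool", "payload": {
  "plan": [
    [0.59,-0.85,0,0,0,0,0],
    [0.59,-0.85,0,0,0,0,0],
    [0.59,-0.85,0,0,0,0,0],
    [0.59,-0.85,0,0,0,0,0],
    [0.59,-0.85,0,0,0,0,0],
    [0.59,-0.85,0,0,0,0,0]
  ]
}}

```text
time: 3.97
tool_pos: [0.5579, -0.2155, 0.2525]
ee_rot: [3.14, 0.0, -0.31]
wrist_force: [-0.5, 0.3, -0.5]
width: 0.0009
finger_force: 0.0
```

Request:
{"api": "servo_tool", "payload": {
  "plan": [
    [0,0,0.41,0,0,0,0],
    [0,0,0.82,0,0,0,0],
    [0,0,0.82,0,0,0,0],
    [0,0,0.82,0,0,0,0]
  ]
}}

```text
time: 4.3
tool_pos: [0.5557, -0.2137, 0.1668]
ee_rot: [-3.141, 0.009, -0.31]
wrist_force: [-0.5, -0.6, 0.3]
width: 0.0008
finger_force: 0.0
```

Request:
{"api": "servo_tool", "payload": {
  "plan": [
    [0,0,0.3,0,0,0,0],
    [0,0,0.6,0,0,0,0],
    [0,0,0.8,0,0,0,0],
    [0,0,0.8,0,0,0,0],
    [0,0,0.8,0,0,0,0]
  ]
}}

```text
time: 4.72
tool_pos: [0.5609, -0.2149, 0.0938]
ee_rot: [3.141, -0.005, -0.308]
wrist_force: [-0.7, -0.3, 0.8]
width: 0.0008
finger_force: 0.0
```

Request:
{"api": "servo_tool", "payload": {
  "plan": [
    [0.1,0,0,0,0,0,0],
    [0.2,0,0,0,0,0,0],
    [0.3,0,0,0,0,0,0],
    [0.4,0,0,0,0,0,0],
    [0.48,0,0,0,0,0,0],
    [0.56,0,0,0,0,0,0],
    [0.64,0,0,0,0,0,0],
    [0.72,0,0,0,0,0,0],
    [0.8,0,0,0,0,0,0],
    [0.88,0,0,0,0,0,0],
    [0.94,0,0,0,0,0,0],
    [1,0,0,0,0,0,0]
  ]
}}

```text
time: 5.72
tool_pos: [0.6552, -0.2436, 0.0901]
ee_rot: [3.142, 0.001, -0.307]
wrist_force: [0.1, 0.3, 0.7]
width: 0.0004
finger_force: 0.0
```

Request:
{"api": "servo_tool", "payload": {
  "plan": [
    [0.05,0,0,0,0,0,0],
    [0.1,0,0,0,0,0,0],
    [0.1,0,0,0,0,0,0],
    [0.1,0,0,0,0,0,0]
  ]
}}

```text
time: 6.05
tool_pos: [0.6643, -0.2465, 0.0902]
ee_rot: [3.142, 0.0, -0.307]
wrist_force: [-0.2, -0.5, -0.1]
width: 0.0006
finger_force: 0.0
```

Request:
{"api": "servo_tool", "payload": {
  "plan": [
    [-0.3,0,0,0,0,0,0],
    [-0.6,0,0,0,0,0,0],
    [-0.9,0,0,0,0,0,0],
    [-1,0,0,0,0,0,0]
  ]
}}

```text
time: 6.38
tool_pos: [0.5651, -0.2148, 0.09]
ee_rot: [-3.141, 0.003, -0.307]
wrist_force: [0.8, 0.1, -0.7]
width: 0.0006
finger_force: 0.0
```

Request:
{"api": "servo_tool", "payload": {
  "plan": [
    [-0.1,0,0,0,0,0,0],
    [-0.2,0,0,0,0,0,0],
    [-0.3,0,0,0,0,0,0],
    [-0.4,0,0,0,0,0,0],
    [-0.48,0,0,0,0,0,0],
    [-0.56,0,0,0,0,0,0],
    [-0.64,0,0,0,0,0,0],
    [-0.72,0,0,0,0,0,0],
    [-0.8,0,0,0,0,0,0],
    [-0.88,0,0,0,0,0,0],
    [-0.94,0,0,0,0,0,0],
    [-1,0,0,0,0,0,0]
  ]
}}

```text
time: 7.38
tool_pos: [0.473, -0.1859, 0.0904]
ee_rot: [3.141, -0.0, -0.307]
wrist_force: [0.4, -0.4, 0.0]
width: 0.0004
finger_force: 0.0
```

Request:
{"api": "servo_tool", "payload": {
  "plan": [
    [-0.06,0,0,0,0,0,0],
    [-0.12,0,0,0,0,0,0],
    [-0.18,0,0,0,0,0,0],
    [-0.2,0,0,0,0,0,0],
    [-0.2,0,0,0,0,0,0]
  ]
}}

```text
time: 7.8
tool_pos: [0.4542, -0.1799, 0.0905]
ee_rot: [3.141, -0.0, -0.307]
wrist_force: [-1.0, 1.0, 0.5]
width: 0.0004
finger_force: 0.0
```

Request:
{"api": "servo_tool", "payload": {
  "plan": [
    [0,0,-0.4,0,0,0,0],
    [0,0,-0.8,0,0,0,50],
    [-0.6,0,-1,0,0,0,50],
    [-1,0,-1,0,0,0,50],
    [-1,0,-1,0,0,0,50],
    [-1,0,-1,0,0,0,50]
  ]
}}

```text
time: 8.3
tool_pos: [0.3577, -0.1493, 0.1921]
ee_rot: [3.141, -0.003, -0.308]
wrist_force: [-0.0, 0.1, -0.3]
width: 0.0299
finger_force: 0.0
```

Run:
```python
from h import *
snap("top","t2.png",(262,145,100,100),5.5);snap("side","s2.png",(190,190,120,110),5)
print("sp",[(np.round(d["extent"],1).tolist(),round(d["conf"],2)) for d in robot.find_in("spool0","top")])
print("sp",[(np.round(d["extent"],1).tolist(),round(d["conf"],2)) for d in robot.find_in("spool0","side")])
a=cv2.imread("pics/t2.png");b=cv2.imread("pics/s2.png");h=550
cv2.imwrite("pics/both2.png",cv2.resize(np.hstack([a,b[:550]]),None,fx=.69,fy=.69))
```

```text
sp [([324.1, 196.3, 11.9, 15.4], 0.43)]
sp [([242.4, 242.6, 10.8, 19.8], 0.71), ([237.2, 258.4, 8.7, 15.9], 0.59), ([252.7, 261.2, 4.6, 13.8], 0.51)]
```

View pics/both2.png

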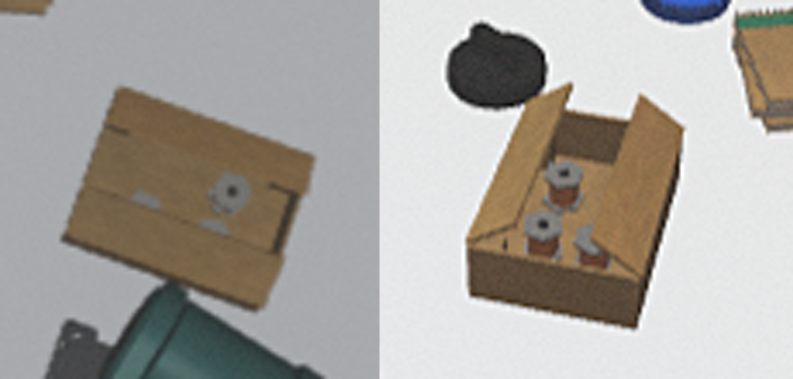

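Run:
```python
from h import *
o=st()
p=np.array(o["tool_pos"]); print(proj("top",[p,p-[0,0,.017]]),proj("side",[p,p-[0,0,.017]]))
a=robot.snapshot("top")[100:300,200:400,::-1];b=robot.snapshot("side")[120:320,130:330,::-1]
cv2.imwrite("pics/both3.png",cv2.resize(np.hstack([a,b]),None,fx=2,fy=2,interpolation=2))
```

```text
time 8.5
tool_pos [ 0.36 -0.15  0.19]
ee_rot [-3.1414  0.     -0.3069]
wrist_force [ 0.4012 -0.5755  0.6238]
width 0.0464
finger_force 0.0
[[297.97424404 251.28973297]
 [297.35187806 251.48054924]] [[180.61302105 199.95213205]
 [181.05096919 204.47160769]]
```

View pics/both3.png

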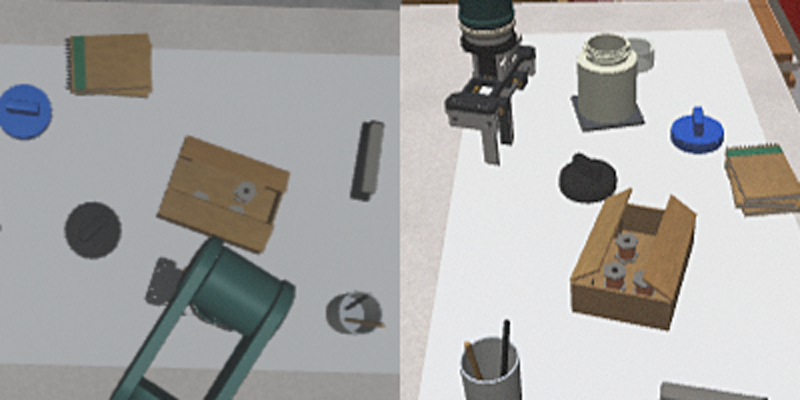

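Run:
```python
from h import *
c=np.array([.559,-.214,0]);r=R.from_euler('z',-17.6,degrees=True)
def P(*q):return c+r.apply(np.array(q)/1000)
a=cv2.imread("pics/both3.png");
for th,col in((.65,(0,255,0)),(2.85,(0,0,255))):
  for s in(-1,1):
    x=s*(75-55*np.cos(th));z=62+55*np.sin(th)
    q=[P(s*75,-98,62),P(x,-98,z),P(x,98,z),P(s*75,98,62)]
    for n,off in(("top",(200,100)),("side",(-70,120))):
      u=((proj(n,q)-off)*2).astype(int);cv2.polylines(a,[u],True,col,1)
q=[P(-75,-100,0),P(75,-100,0),P(75,100,0),P(-75,100,0)]
for n,off in(("top",(200,100)),("side",(-70,120))):cv2.polylines(a,[((proj(n,q)-off)*2).astype(int)],True,(255,0,0),1)
a=np.hstack([a[100:300,130:350],a[160:360,540:760]])
cv2.imwrite("pics/chk.png",cv2.resize(a,None,fx=1.8,fy=1.8))
```

```text
(no output)
```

View pics/chk.png

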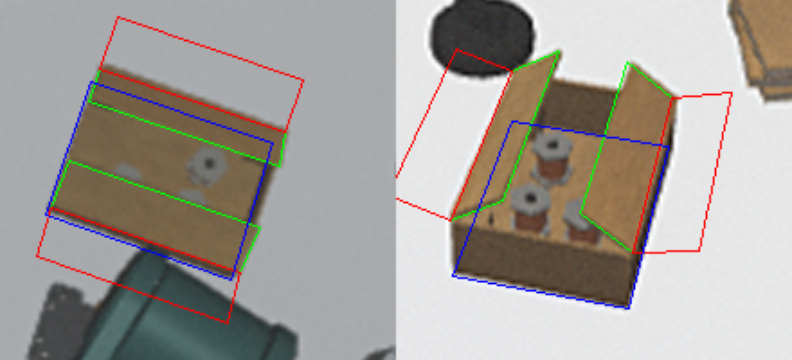

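Request:
{"api": "servo_tool", "payload": {
  "plan": [
    [0.4,0,0,0,0,0,0],
    [0.8,0,0,0,0,0,0],
    [1,0,0,0,0,0,0],
    [1,0,0,0,0,0,0]
  ]
}}

```text
time: 8.93
tool_pos: [0.4575, -0.1809, 0.1881]
ee_rot: [-3.141, 0.003, -0.306]
wrist_force: [-0.8, 0.2, -0.3]
width: 0.0269
finger_force: 0.0
```

Request:
{"api": "servo_tool", "payload": {
  "plan": [
    [0.4,0,0,0,0,0,0],
    [0.8,0,0,0,0,0,0],
    [1,0,0,0,0,0,0],
    [1,0,0,0,0,0,0],
    [1,0,0,0,0,0,0],
    [1,0,0,0,0,0,0]
  ]
}}

```text
time: 9.43
tool_pos: [0.5488, -0.2098, 0.1901]
ee_rot: [-3.142, 0.002, -0.307]
wrist_force: [-1.0, -0.8, 0.2]
width: -0.0002
finger_force: 0.0
```

Request:
{"api": "servo_tool", "payload": {
  "plan": [
    [0.1,0,0.3,0,0,0,0],
    [0.1,0,0.6,0,0,0,0],
    [0.1,0,0.9,0,0,0,0],
    [0.1,0,1,0,0,0,0],
    [0.1,0,1,0,0,0,0],
    [0.1,0,1,0,0,0,0]
  ]
}}

```text
time: 9.93
tool_pos: [0.559, -0.2132, 0.0915]
ee_rot: [3.141, -0.001, -0.307]
wrist_force: [-0.5, -1.3, 0.9]
width: 0.0002
finger_force: 0.0
```

Request:
{"api": "servo_tool", "payload": {
  "plan": [
    [0.1,0,0,0,0,0,0],
    [0.2,0,0,0,0,0,0],
    [0.25,0,0,0,0,0,0],
    [0.3,0,0,0,0,0,0],
    [0.35,0,0,0,0,0,0],
    [0.4,0,0,0,0,0,0],
    [0.45,0,0,0,0,0,0],
    [0.5,0,0,0,0,0,0],
    [0.5,0,0,0,0,0,0],
    [0.5,0,0,0,0,0,0]
  ]
}}

```text
time: 10.77
tool_pos: [0.6071, -0.2284, 0.0901]
ee_rot: [3.142, 0.001, -0.307]
wrist_force: [0.2, -0.0, 0.0]
width: 0.0005
finger_force: 0.0
```

Run:
```python
from h import *
snap("side","s4.png",(180,170,140,130),5); st()
```

```text
time 10.8167
tool_pos [ 0.6069 -0.2283  0.0901]
ee_rot [ 3.1416e+00  7.0000e-04 -3.0690e-01]
wrist_force [-0.0888  1.0941  0.4216]
width 0.0001
finger_force 0.0
```

View pics/s4.png

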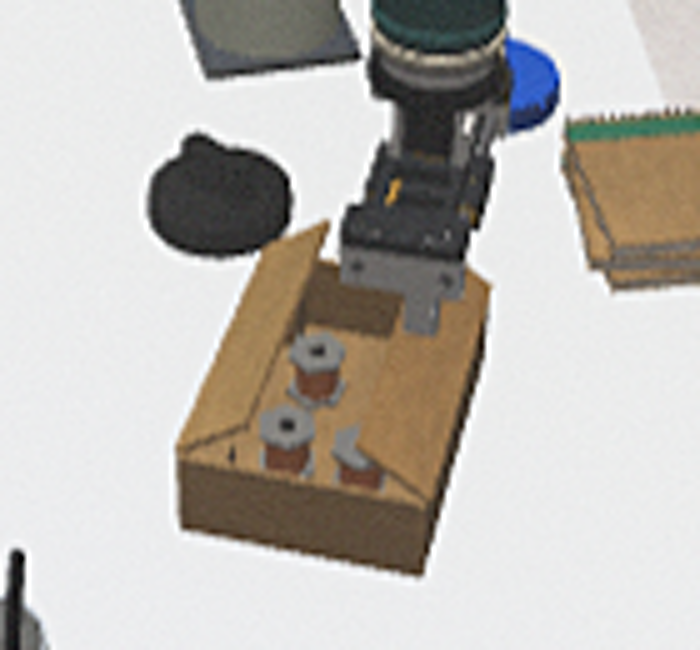

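Run:
```python
from h import *
p=np.array(robot.get_obs()["tool_pos"])
for dz in(.03,0,-.017): print(dz,(proj("side",p+[0,0,dz])-[180,170])*5, (proj("top",p+[0,0,dz])))
a=(robot.snapshot("top")[150:250,260:360,::-1]);
cv2.imwrite("pics/t5.png",cv2.resize(a,None,fx=5,fy=5,interpolation=2))
```

```text
0.03 [[422.46244629 307.1539277 ]] [[318.68323849 180.82652486]]
0 [[420.38051885 344.70369215]] [[317.26138971 182.55290261]]
-0.017 [[419.22671391 365.51378521]] [[316.48079535 183.50068325]]
```

View pics/t5.png

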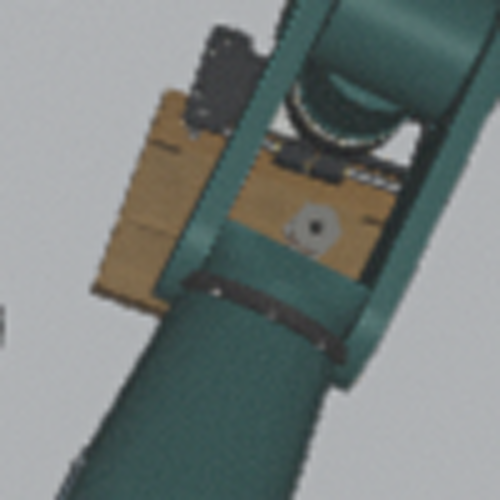

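Request:
{"api": "servo_tool", "payload": {
  "plan": [
    [-0.5,0,0,0,0,0,0],
    [-0.5,0,-0.4,0,0,0,0],
    [-0.5,0,-0.8,0,0,0,0],
    [-1,0,-1,0,0,0,0],
    [-1,0,-1,0,0,0,0]
  ]
}}

```text
time: 11.28
tool_pos: [0.5103, -0.1978, 0.1941]
ee_rot: [3.141, -0.004, -0.307]
wrist_force: [0.5, -0.5, 0.7]
width: 0.0006
finger_force: 0.0
```

Request:
{"api": "servo_tool", "payload": {
  "plan": [
    [-0.4,0,0,0,0,0,0],
    [-0.8,0,0,0,0,0,0],
    [-1,0,0,0,0,0,0],
    [-1,0,0,0,0,0,0]
  ]
}}

```text
time: 11.62
tool_pos: [0.4135, -0.1667, 0.1911]
ee_rot: [3.141, -0.001, -0.307]
wrist_force: [0.6, -0.3, 0.1]
width: 0.0005
finger_force: 0.0
```

Request:
{"api": "servo_tool", "payload": {
  "plan": [
    [-0.4,0,0,0,0,0,0],
    [-0.6,0,0,0,0,0,0],
    [-0.6,0,0.4,0,0,0,0],
    [-0.6,0,0.8,0,0,0,0],
    [-0.6,0,1,0,0,0,0],
    [-0.6,0,1,0,0,0,0],
    [-0.6,0,1,0,0,0,0]
  ]
}}

```text
time: 12.2
tool_pos: [0.3591, -0.1497, 0.0899]
ee_rot: [-3.141, 0.002, -0.307]
wrist_force: [0.2, -0.1, 0.3]
width: 0.0005
finger_force: 0.0
```

Request:
{"api": "servo_tool", "payload": {
  "plan": [
    [0,0,0.3,0,0,0,0],
    [0,0,0.5,0,0,0,0],
    [0,0,0.6,0,0,0,0],
    [0,0,0.6,0,0,0,0],
    [0,0,0.6,0,0,0,0]
  ]
}}

```text
time: 12.62
tool_pos: [0.3605, -0.1505, 0.0319]
ee_rot: [3.141, -0.002, -0.307]
wrist_force: [-0.3, 0.3, 0.8]
width: 0.0004
finger_force: 0.0
```

Run:
```python
from h import *
o=st();p=np.array(o["tool_pos"])
print((proj("side",[p-[0,0,.017],p+[0,0,.01]])-[130,150])*5,"side tip, tip+27")
snap("side","s6.png",(130,150,120,110),5)
```

```text
time 12.6167
tool_pos [ 0.3605 -0.1505  0.0319]
ee_rot [ 3.141e+00 -2.200e-03 -3.070e-01]
wrist_force [-0.3291  0.2632  0.8318]
width 0.0004
finger_force 0.0
[[274.78504822 466.80333071]
 [271.77072317 435.61112187]] side tip, tip+27
```

View pics/s6.png

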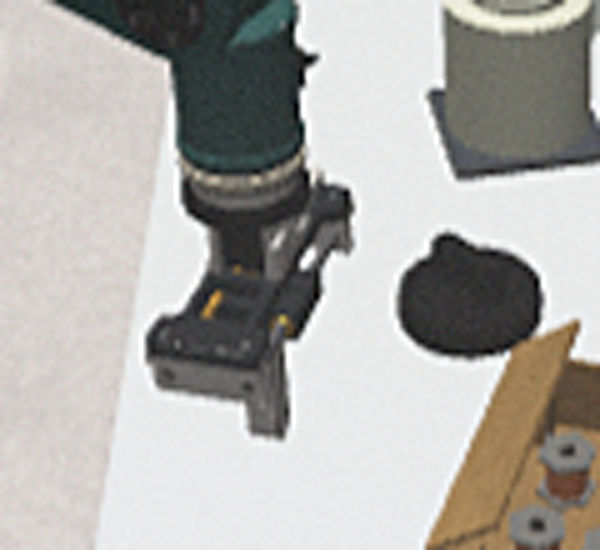

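Request:
{"api": "servo_tool", "payload": {
  "plan": [
    [0,0,0.06,0,0,0,0],
    [0,0,0.12,0,0,0,0],
    [0,0,0.12,0,0,0,0],
    [0,0,0.12,0,0,0,0]
  ]
}}

```text
time: 13.0
tool_pos: [0.359, -0.1497, 0.0182]
ee_rot: [-3.142, 0.0, -0.307]
wrist_force: [0.2, -0.6, -0.5]
width: 0.0003
finger_force: 0.0
```

Request:
{"api": "servo_tool", "payload": {
  "plan": [
    [0,0,0.03,0,0,0,0],
    [0,0,0.05,0,0,0,0],
    [0,0,0.05,0,0,0,0],
    [0,0,0.05,0,0,0,0]
  ]
}}

```text
time: 13.33
tool_pos: [0.3591, -0.1497, 0.0132]
ee_rot: [3.142, 0.0, -0.307]
wrist_force: [0.6, -0.2, -0.1]
width: 0.0003
finger_force: 0.0
```

Request:
{"api": "servo_tool", "payload": {
  "plan": [
    [0,0,0.03,0,0,0,0],
    [0,0,0.05,0,0,0,0],
    [0,0,0.05,0,0,0,0],
    [0,0,0.05,0,0,0,0]
  ]
}}

```text
time: 13.67
tool_pos: [0.359, -0.1497, 0.0081]
ee_rot: [-3.142, 0.0, -0.307]
wrist_force: [0.3, 0.3, 0.7]
width: 0.0002
finger_force: 0.0
```

Request:
{"api": "servo_tool", "payload": {
  "plan": [
    [0,0,0.03,0,0,0,0],
    [0,0,0.06,0,0,0,0],
    [0,0,0.06,0,0,0,0],
    [0,0,0.06,0,0,0,0]
  ]
}}

```text
time: 14.0
tool_pos: [0.359, -0.1496, 0.002]
ee_rot: [-3.142, 0.001, -0.307]
wrist_force: [0.5, -0.2, 0.4]
width: 0.0005
finger_force: 0.0
```

Request:
{"api": "servo_tool", "payload": {
  "plan": [
    [0,0,0.02,0,0,0,0],
    [0,0,0.03,0,0,0,0],
    [0,0,0.03,0,0,0,0]
  ]
}}

```text
time: 14.25
tool_pos: [0.359, -0.1497, -0.0009]
ee_rot: [-3.142, 0.0, -0.307]
wrist_force: [0.1, -0.1, -0.1]
width: 0.0001
finger_force: 0.0
```

Request:
{"api": "servo_tool", "payload": {
  "plan": [
    [0,0,0.02,0,0,0,0],
    [0,0,0.03,0,0,0,0],
    [0,0,0.03,0,0,0,0]
  ]
}}

```text
time: 14.5
tool_pos: [0.359, -0.1497, -0.0039]
ee_rot: [-3.142, 0.001, -0.307]
wrist_force: [0.5, -0.4, -1.0]
width: 0.0001
finger_force: 0.0
```

Request:
{"api": "servo_tool", "payload": {
  "plan": [
    [0,0,0.02,0,0,0,0],
    [0,0,0.03,0,0,0,0],
    [0,0,0.03,0,0,0,0]
  ]
}}

```text
time: 14.75
tool_pos: [0.359, -0.1497, -0.007]
ee_rot: [-3.142, 0.001, -0.307]
wrist_force: [-0.3, 0.2, -0.9]
width: 0.0007
finger_force: 0.0
```

Request:
{"api": "servo_tool", "payload": {
  "plan": [
    [0,0,0.02,0,0,0,0],
    [0,0,0.03,0,0,0,0],
    [0,0,0.03,0,0,0,0]
  ]
}}

```text
time: 15.0
tool_pos: [0.359, -0.1497, -0.0099]
ee_rot: [-3.142, 0.001, -0.307]
wrist_force: [0.6, 0.5, -0.4]
width: 0.0003
finger_force: 0.0
```

Request:
{"api": "servo_tool", "payload": {
  "plan": [
    [0,0,0.01,0,0,0,0],
    [0,0,0.02,0,0,0,0],
    [0,0,0.02,0,0,0,0]
  ]
}}

```text
time: 15.25
tool_pos: [0.3591, -0.1497, -0.0118]
ee_rot: [3.142, 0.0, -0.307]
wrist_force: [-0.3, -0.1, -0.1]
width: 0.0002
finger_force: 0.0
```

Run:
```python
from h import *
o=st();p=np.array(o["tool_pos"]);print(o["joint_positions"])
print((proj("side",[p-[0,0,.017],p+[0,0,.01]])-[130,150])*5,"side tip, tip+27")
snap("side","s7.png",(130,150,120,110),5)
```

```text
time 15.25
tool_pos [ 0.3591 -0.1497 -0.0118]
ee_rot [ 3.1416e+00  3.0000e-04 -3.0690e-01]
wrist_force [-0.3177 -0.1323 -0.1119]
width 0.0002
finger_force 0.0
[-5.40959339e-01 -1.38220248e-01  2.01241047e+00 -9.00388387e-05
  1.26772767e+00  1.33677867e+00]
[[277.45180064 515.05087441]
 [274.52774521 485.03634443]] side tip, tip+27
```

View pics/s7.png

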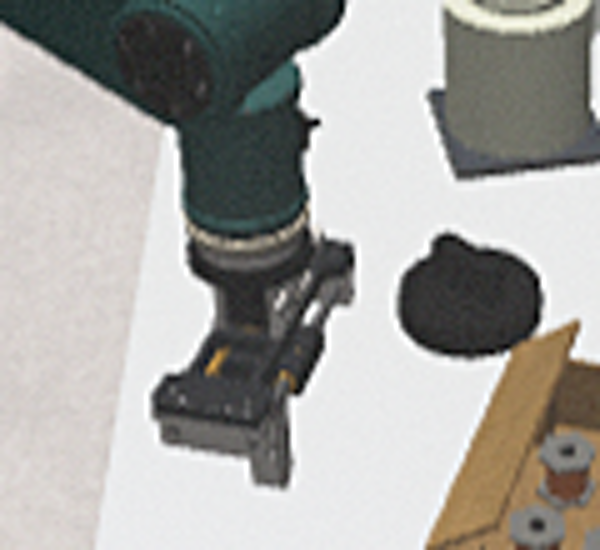

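Request:
{"api": "servo_tool", "payload": {
  "plan": [
    [0,0,0.01,0,0,0,0],
    [0,0,0.02,0,0,0,0],
    [0,0,0.02,0,0,0,0]
  ]
}}

```text
time: 15.55
tool_pos: [0.3594, -0.1499, -0.0129]
ee_rot: [3.141, -0.0, -0.307]
wrist_force: [-1.5, 0.7, 4.9]
width: 0.0003
finger_force: 2.5
```

Request:
{"api": "servo_tool", "payload": {
  "plan": [
    [0,0,0.01,0,0,0,0],
    [0,0,0.02,0,0,0,0],
    [0,0,0.02,0,0,0,0]
  ]
}}

```text
time: 15.8
tool_pos: [0.3595, -0.15, -0.0129]
ee_rot: [3.141, 0.0, -0.307]
wrist_force: [-7.0, 4.0, 17.1]
width: 0.0006
finger_force: 8.7
```

Request:
{"api": "servo_tool", "payload": {
  "plan": [
    [0,0,0.01,0,0,0,0],
    [0,0,0.02,0,0,0,0],
    [0,0,0.02,0,0,0,0]
  ]
}}

```text
time: 16.05
tool_pos: [0.3595, -0.15, -0.0131]
ee_rot: [3.141, 0.001, -0.307]
wrist_force: [-11.0, 5.5, 30.0]
width: 0.0004
finger_force: 14.9
```

Request:
{"api": "servo_tool", "payload": {
  "plan": [
    [0,0,-0.3,0,0,0,0],
    [0,0,-0.7,0,0,0,0],
    [0,0,-1,0,0,0,0],
    [0,0,-1,0,0,0,0]
  ]
}}

```text
time: 16.38
tool_pos: [0.3635, -0.1523, 0.0895]
ee_rot: [3.138, -0.014, -0.307]
wrist_force: [0.9, -0.6, -0.2]
width: 0.0004
finger_force: 0.0
```

Request:
{"api": "servo_tool", "payload": {
  "plan": [
    [0,0,-0.4,0,0,0,0],
    [0.2,0,-0.8,0,0,0,0],
    [0.6,0,-1,0,0,0,0],
    [1,0,-1,0,0,0,0],
    [1,0,-1,0,0,0,0]
  ]
}}

```text
time: 16.8
tool_pos: [0.4596, -0.182, 0.181]
ee_rot: [-3.141, -0.002, -0.307]
wrist_force: [-0.8, -0.2, -0.2]
width: 0.0005
finger_force: 0.0
```

Request:
{"api": "servo_tool", "payload": {
  "plan": [
    [0.4,0,0,0,0,0,0],
    [0.8,0,0,0,0,0,0],
    [1,0,0,0,0,0,0],
    [1,0,0,0,0,0,0],
    [1,0,0,0,0,0,0]
  ]
}}

```text
time: 17.22
tool_pos: [0.5492, -0.2099, 0.1803]
ee_rot: [-3.141, 0.004, -0.307]
wrist_force: [-0.6, 0.5, 1.2]
width: 0.0005
finger_force: 0.0
```

Request:
{"api": "servo_tool", "payload": {
  "plan": [
    [0.1,0,0.3,0,0,0,0],
    [0.1,0,0.6,0,0,0,0],
    [0.1,0,0.8,0,0,0,0],
    [0.1,0,0.9,0,0,0,0],
    [0.1,0,0.9,0,0,0,0],
    [0.1,0,0.9,0,0,0,0]
  ]
}}

```text
time: 17.72
tool_pos: [0.5587, -0.2131, 0.0931]
ee_rot: [3.141, -0.0, -0.307]
wrist_force: [0.8, 0.8, 0.9]
width: 0.0004
finger_force: 0.0
```

Request:
{"api": "servo_tool", "payload": {
  "plan": [
    [0,0,0.15,0,0,0,0],
    [0,0,0.33,0,0,0,0],
    [0,0,0.33,0,0,0,0],
    [0,0,0.33,0,0,0,0]
  ]
}}

```text
time: 18.05
tool_pos: [0.5595, -0.2134, 0.0606]
ee_rot: [3.141, -0.001, -0.307]
wrist_force: [-0.5, -0.3, 0.3]
width: 0.0004
finger_force: 0.0
```

Request:
{"api": "servo_tool", "payload": {
  "plan": [
    [0.1,0,0,0,0,0,0],
    [0.2,0,0,0,0,0,0],
    [0.3,0,0,0,0,0,0],
    [0.4,0,0,0,0,0,0],
    [0.48,0,0,0,0,0,0],
    [0.56,0,0,0,0,0,0]
  ]
}}

```text
time: 18.55
tool_pos: [0.6144, -0.231, 0.0633]
ee_rot: [3.141, -0.005, -0.307]
wrist_force: [-0.8, 0.1, 0.3]
width: 0.0004
finger_force: 0.3
```

Request:
{"api": "servo_tool", "payload": {
  "plan": [
    [0.1,0,0,0,0,0,0],
    [0.2,0,0,0,0,0,0],
    [0.3,0,0,0,0,0,0],
    [0.4,0,0,0,0,0,0],
    [0.48,0,0,0,0,0,0],
    [0.53,0,0,0,0,0,0],
    [0.53,0,0,0,0,0,0],
    [0.53,0,0,0,0,0,0]
  ]
}}

```text
time: 19.22
tool_pos: [0.6638, -0.2464, 0.0598]
ee_rot: [3.141, -0.001, -0.307]
wrist_force: [-0.3, -0.7, 0.4]
width: 0.0004
finger_force: 0.1
```

Request:
{"api": "servo_tool", "payload": {
  "plan": [
    [-0.3,0,0,0,0,0,0],
    [-0.6,0,0,0,0,0,0],
    [-0.9,0,0,0,0,0,0],
    [-1,0,0,0,0,0,0],
    [-1,0,0,0,0,0,0]
  ]
}}

```text
time: 19.63
tool_pos: [0.5655, -0.215, 0.0597]
ee_rot: [-3.142, 0.001, -0.307]
wrist_force: [0.7, -0.2, 0.5]
width: 0.0004
finger_force: 0.0
```

Request:
{"api": "servo_tool", "payload": {
  "plan": [
    [-0.1,0,0,0,0,0,0],
    [-0.2,0,0,0,0,0,0],
    [-0.3,0,0,0,0,0,0],
    [-0.4,0,0,0,0,0,0],
    [-0.48,0,0,0,0,0,0],
    [-0.56,0,0,0,0,0,0],
    [-0.64,0,0,0,0,0,0],
    [-0.72,0,0,0,0,0,0],
    [-0.8,0,0,0,0,0,0],
    [-0.88,0,0,0,0,0,0],
    [-0.94,0,0,0,0,0,0],
    [-1,0,0,0,0,0,0]
  ]
}}

```text
time: 20.63
tool_pos: [0.4714, -0.1853, 0.0591]
ee_rot: [-3.142, 0.002, -0.307]
wrist_force: [0.7, -0.3, -0.3]
width: 0.0007
finger_force: 0.3
```

Request:
{"api": "servo_tool", "payload": {
  "plan": [
    [-0.06,0,0,0,0,0,0],
    [-0.12,0,0,0,0,0,0],
    [-0.18,0,0,0,0,0,0],
    [-0.2,0,0,0,0,0,0],
    [-0.2,0,0,0,0,0,0]
  ]
}}

```text
time: 21.05
tool_pos: [0.4537, -0.1798, 0.0601]
ee_rot: [3.141, -0.001, -0.307]
wrist_force: [0.0, -0.0, 2.9]
width: 0.0005
finger_force: 1.5
```

Request:
{"api": "servo_tool", "payload": {
  "plan": [
    [0,0,-0.4,0,0,0,0],
    [0,0,-0.8,0,0,0,50],
    [-0.4,0,-1,0,0,0,50],
    [-0.8,0,-1,0,0,0,50],
    [-1,0,-1,0,0,0,50],
    [-1,0,-1,0,0,0,50]
  ]
}}

```text
time: 21.55
tool_pos: [0.3553, -0.1483, 0.1597]
ee_rot: [3.141, 0.001, -0.308]
wrist_force: [0.2, 1.2, -0.4]
width: 0.0306
finger_force: 0.0
```

Run:
```python
from h import *
a=robot.snapshot("top")[140:250,260:370,::-1];b=robot.snapshot("side")[185:295,190:300,::-1]
cv2.imwrite("pics/both8.png",cv2.resize(np.hstack([a,b]),None,fx=3.6,fy=3.6,interpolation=2))
for c in("top","side"):print("sp",[(np.round(d["extent"],1).tolist(),round(d["conf"],2)) for d in robot.find_in("spool0",c)])
```

```text
sp [([315.6, 205.6, 13.6, 8.1], 0.53)]
sp [([236.8, 258.0, 6.5, 16.3], 0.52), ([242.3, 243.4, 11.4, 18.3], 0.42), ([252.6, 260.1, 7.1, 14.7], 0.41)]
```

View pics/both8.png

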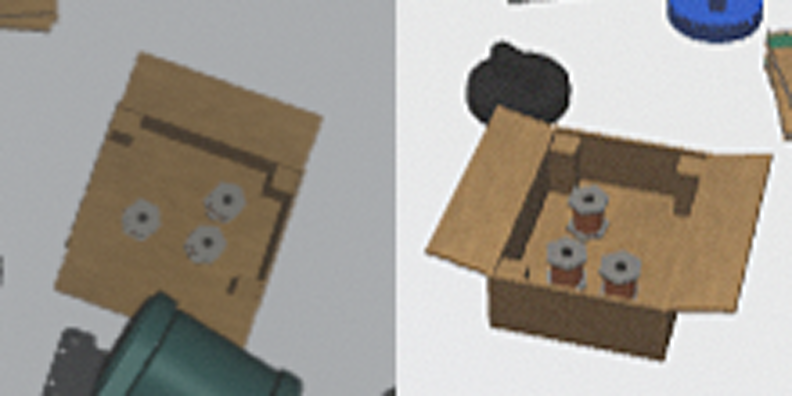

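Run:
```python
from h import *
T=[(142,216),(225,202),(206,243)];S=[(588,199),(621,267),(567,252)]
P=[]
for a,b in zip(T,S):
    a=(260+a[0]/3.6,140+a[1]/3.6);b=(190+(b[0]-396)/3.6,185+b[1]/3.6)
    t=tri(a,b);P.append(t);print(np.round(t,4),np.round(ray("top",*a,.038),4),np.round(ray("side",*b,.038),4))
c=np.array([.559,-.214,0]);r=R.from_euler('z',-17.6,degrees=True)
for p in P:print("carton frame",np.round(r.inv().apply(p-c)*1000,1), "from TCP")
for i,p in enumerate(P): togo([*p[:2],.2])
# canister: ellipse fit of body/neck on both views
im=robot.snapshot("top");g=cv2.cvtColor(im,cv2.COLOR_RGB2GRAY);cv2.imwrite("pics/can.png",cv2.resize(im[165:235,150:220,::-1],None,fx=8,fy=8,interpolation=2))
```

```text
[ 0.55   -0.1721  0.0373] [ 0.5511 -0.1719  0.038 ] [ 0.5486 -0.1731  0.038 ]
[ 0.5694 -0.2565  0.0351] [ 0.5679 -0.256   0.038 ] [ 0.5701 -0.2592  0.038 ]
[ 0.5258 -0.237   0.0365] [ 0.5254 -0.2367  0.038 ] [ 0.5258 -0.2384  0.038 ]
carton frame [-21.3  37.2  37.3] from TCP
carton frame [ 22.8 -37.4  35.1] from TCP
carton frame [-24.7 -31.9  36.5] from TCP
togo [ 1.891 -0.364 -0.412] [0 0 0]
togo [ 2.332  0.382 -0.413] [0 0 0]
togo [ 1.857  0.328 -0.413] [0 0 0]
```

View pics/can.png

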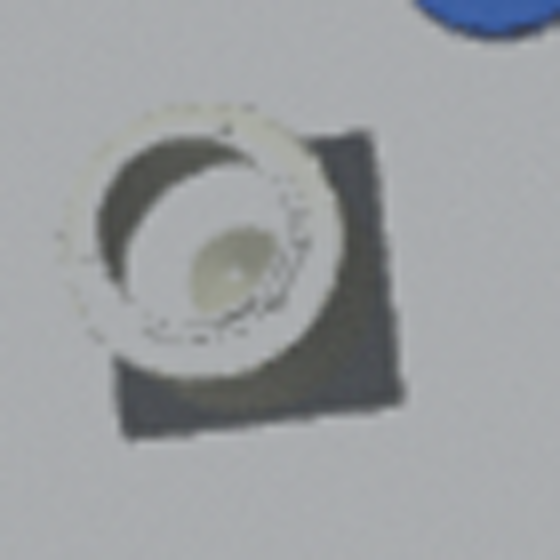

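Run:
```python
from h import *
f=lambda u,v:(150+u/8,165+v/8)
print("shoulder",ray("top",*f(203.5,241.5),.128),"cone",ray("top",*f(237,270),.042))
p=[ray("top",*f(*q),.012) for q in((372,130),(403,400),(125,437))];print("plate",(p[0]+p[2])/2,[np.linalg.norm(p[i]-p[i+1]) for i in(0,1)])
im=robot.snapshot("side");g=im.astype(int)
# side view: draw model rings
c=(p[0]+p[2])/2
a=im[120:190,190:270,::-1].copy();a=cv2.resize(a,None,fx=7,fy=7,interpolation=2)
t=np.linspace(0,6.283,60)
cc=np.array([.5385,.2630,0])
for r,z,col in((.06,.132,(0,0,255)),(.0415,.162,(0,255,0)),(.06,.012,(255,0,0))):
    q=proj("side",np.c_[cc[0]+r*np.cos(t),cc[1]+r*np.sin(t),0*t+z]);cv2.polylines(a,[((q-[190,120])*7).astype(int)],True,col,1)
b=cv2.imread("pics/can.png")[:490]
for r,z,col in((.06,.132,(0,0,255)),(.038,.162,(0,255,0)),(.0415,.162,(0,255,0))):
    q=proj("top",np.c_[cc[0]+r*np.cos(t),cc[1]+r*np.sin(t),0*t+z]);cv2.polylines(b,[((q-[150,165])*8).astype(int)],True,col,1)
cv2.imwrite("pics/can2.png",cv2.resize(np.hstack([a,b]),None,fx=.7,fy=.7))
```

```text
shoulder [0.54101999 0.26271685 0.128     ] cone [0.54274734 0.26249608 0.042     ]
plate [0.54197292 0.26154165 0.012     ] [np.float64(0.12746523963161965), np.float64(0.12768079714999225)]
```

View pics/can2.png

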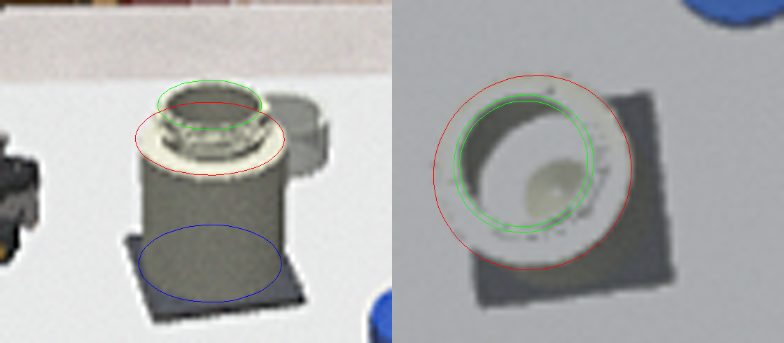

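Request:
{"api": "servo_tool", "payload": {
  "plan": [
    [0.4,-0.1,0,0,0,0,54],
    [0.8,-0.2,0,0,0,0,54],
    [1,-0.36,0,0,0,0,54],
    [1,-0.36,0,0,0,0,54]
  ]
}}

```text
time: 22.18
tool_pos: [0.4682, -0.1444, 0.1576]
ee_rot: [-3.14, 0.002, -0.304]
wrist_force: [-0.4, -0.8, -0.9]
width: 0.0534
finger_force: 0.0
```

Request:
{"api": "servo_tool", "payload": {
  "plan": [
    [0.4,0,0,0,0,0,54],
    [0.8,0,0,0,0,0,54],
    [0.89,0,0,0,0,0,54],
    [0.89,0,0,0,0,0,54],
    [0.89,0,0,0,0,0,54]
  ]
}}

```text
time: 22.6
tool_pos: [0.5487, -0.1722, 0.1584]
ee_rot: [3.142, 0.003, -0.307]
wrist_force: [0.1, -0.3, 0.6]
width: 0.054
finger_force: 0.0
```

Request:
{"api": "servo_tool", "payload": {
  "plan": [
    [0,0,0.3,0,0,0,54],
    [0,0,0.6,0,0,0,54],
    [0,0,0.9,0,0,0,54],
    [0,0,1,0,0,0,54],
    [0,0,1,0,0,0,54]
  ]
}}

```text
time: 23.02
tool_pos: [0.5458, -0.171, 0.0565]
ee_rot: [-3.141, 0.007, -0.307]
wrist_force: [0.3, 0.1, -0.7]
width: 0.0544
finger_force: 0.0
```

Request:
{"api": "servo_tool", "payload": {
  "plan": [
    [0,0,0.12,0,0,0,54],
    [0,0,0.24,0,0,0,54],
    [0,0,0.36,0,0,0,54],
    [0,0,0.46,0,0,0,54],
    [0,0,0.54,0,0,0,54],
    [0,0,0.6,0,0,0,54],
    [0,0,0.6,0,0,0,54]
  ]
}}

```text
time: 23.6
tool_pos: [0.5482, -0.1718, -0.0026]
ee_rot: [-3.141, 0.003, -0.307]
wrist_force: [0.2, 0.2, 0.2]
width: 0.0543
finger_force: 0.0
```

Request:
{"api": "servo_tool", "payload": {
  "plan": [
    [0,0,0,0,0,0,10],
    [0,0,0,0,0,0,10],
    [0,0,0,0,0,0,10],
    [0,0,0,0,0,0,10],
    [0,0,0,0,0,0,10],
    [0,0,0,0,0,0,10],
    [0,0,0,0,0,0,10],
    [0,0,0,0,0,0,10]
  ]
}}

```text
time: 24.27
tool_pos: [0.5499, -0.1725, 0.0001]
ee_rot: [3.141, -0.002, -0.307]
wrist_force: [0.9, -1.0, 2.1]
width: 0.0376
finger_force: 30.0
```

Request:
{"api": "servo_tool", "payload": {
  "plan": [
    [0,0,-0.15,0,0,0,10],
    [0,0,-0.4,0,0,0,10],
    [0,0,-0.7,0,0,0,10],
    [0,0,-1,0,0,0,10],
    [0,0,-1,0,0,0,10]
  ]
}}

```text
time: 24.68
tool_pos: [0.553, -0.1739, 0.1066]
ee_rot: [3.14, -0.012, -0.307]
wrist_force: [0.9, 0.3, 0.4]
width: 0.0374
finger_force: 30.0
```

Request:
{"api": "servo_tool", "payload": {
  "plan": [
    [0,0,-0.3,0,0,0,10],
    [0,0,-0.6,0,0,0,10],
    [0,0,-0.9,0,0,0,10],
    [0,0,-1,0,0,0,10],
    [0,0,-1,0,0,0,10]
  ]
}}

```text
time: 25.1
tool_pos: [0.5508, -0.1729, 0.2023]
ee_rot: [3.141, -0.006, -0.307]
wrist_force: [-0.0, 0.3, -0.3]
width: 0.0377
finger_force: 30.0
```

Request:
{"api": "servo_tool", "payload": {
  "plan": [
    [-0.07,-0.2,0,0,0,0,10],
    [-0.14,-0.41,0,0,0,0,10],
    [-0.21,-0.62,0,0,0,0,10],
    [-0.28,-0.82,0,0,0,0,10],
    [-0.28,-0.82,0,0,0,0,10]
  ]
}}

```text
time: 25.52
tool_pos: [0.546, -0.082, 0.196]
ee_rot: [-3.14, 0.006, -0.303]
wrist_force: [0.6, -0.0, -0.2]
width: 0.0375
finger_force: 30.0
```

Request:
{"api": "servo_tool", "payload": {
  "plan": [
    [-0.1,-0.3,0,0,0,0,10],
    [-0.2,-0.6,0,0,0,0,10],
    [-0.28,-0.82,0,0,0,0,10],
    [-0.28,-0.82,0,0,0,0,10]
  ]
}}

```text
time: 25.85
tool_pos: [0.5443, 0.0043, 0.1967]
ee_rot: [-3.141, 0.005, -0.303]
wrist_force: [-0.1, -0.2, -1.3]
width: 0.0374
finger_force: 30.0
```

Request:
{"api": "servo_tool", "payload": {
  "plan": [
    [-0.1,-0.3,0,0,0,0,10],
    [-0.2,-0.6,0,0,0,0,10],
    [-0.28,-0.82,0,0,0,0,10],
    [-0.28,-0.82,0,0,0,0,10]
  ]
}}

```text
time: 26.18
tool_pos: [0.5427, 0.0901, 0.197]
ee_rot: [3.142, 0.004, -0.303]
wrist_force: [-0.3, -0.6, -0.3]
width: 0.0374
finger_force: 30.0
```

Request:
{"api": "servo_tool", "payload": {
  "plan": [
    [-0.1,-0.3,0,0,0,0,10],
    [-0.2,-0.6,0,0,0,0,10],
    [-0.28,-0.82,0,0,0,0,10],
    [-0.28,-0.82,0,0,0,0,10]
  ]
}}

```text
time: 26.52
tool_pos: [0.5411, 0.1762, 0.1972]
ee_rot: [3.141, 0.003, -0.304]
wrist_force: [-0.4, 0.1, 0.0]
width: 0.0376
finger_force: 30.0
```

Request:
{"api": "servo_tool", "payload": {
  "plan": [
    [-0.1,-0.3,0,0,0,0,10],
    [-0.2,-0.6,0,0,0,0,10],
    [-0.28,-0.82,0,0,0,0,10],
    [-0.28,-0.82,0,0,0,0,10],
    [-0.28,-0.82,0,0,0,0,10],
    [-0.28,-0.82,0,0,0,0,10]
  ]
}}

```text
time: 27.02
tool_pos: [0.5401, 0.2587, 0.1983]
ee_rot: [3.139, 0.0, -0.309]
wrist_force: [0.2, 0.3, -0.3]
width: 0.0377
finger_force: 30.0
```

```bash
python3 -c "
from h import *
st(); togo([.541,.262,.155])"
```

```text
time 27.0167
tool_pos [0.5401 0.2587 0.1983]
ee_rot [ 3.1392e+00  4.0000e-04 -3.0870e-01]
wrist_force [ 0.1924  0.2689 -0.3491]
width 0.0377
finger_force 29.9985
togo [-0.002 -0.035  0.433] [0 0 0]
```

Request:
{"api": "servo_tool", "payload": {
  "plan": [
    [0,-0.02,0.15,0,0,0,10],
    [0,-0.02,0.3,0,0,0,10],
    [0,-0.02,0.43,0,0,0,10],
    [0,-0.02,0.43,0,0,0,10],
    [0,-0.02,0.43,0,0,0,46],
    [0,-0.02,0.43,0,0,0,46],
    [0,-0.02,0.43,0,0,0,46],
    [0,-0.02,0.43,0,0,0,46]
  ]
}}

```text
time: 27.68
tool_pos: [0.5412, 0.2626, 0.1579]
ee_rot: [-3.14, -0.002, -0.307]
wrist_force: [0.6, 0.2, -0.0]
width: 0.0462
finger_force: 0.0
```

Request:
{"api": "servo_tool", "payload": {
  "plan": [
    [0,0,0,0,0,0,46],
    [0,0,-0.2,0,0,0,46],
    [0,0,-0.43,0,0,0,46],
    [0,0.2,-0.43,0,0,0,54]
  ]
}}

```text
time: 28.02
tool_pos: [0.5367, 0.2466, 0.2045]
ee_rot: [-3.135, -0.007, -0.304]
wrist_force: [-0.5, -0.9, 0.6]
width: 0.0498
finger_force: 0.0
```

Request:
{"api": "servo_tool", "payload": {
  "plan": [
    [0.15,0.4,0,0,0,0,54],
    [0.3,0.77,0,0,0,0,54],
    [0.37,0.77,0,0,0,0,54],
    [0.37,0.77,0,0,0,0,54]
  ]
}}

```text
time: 28.35
tool_pos: [0.5473, 0.1572, 0.2]
ee_rot: [-3.141, -0.001, -0.311]
wrist_force: [-0.7, 0.5, 0.4]
width: 0.0539
finger_force: 0.0
```

Request:
{"api": "servo_tool", "payload": {
  "plan": [
    [0.15,0.4,0,0,0,0,54],
    [0.3,0.8,0,0,0,0,54],
    [0.37,0.97,0,0,0,0,54],
    [0.37,0.97,0,0,0,0,54]
  ]
}}

```text
time: 28.68
tool_pos: [0.5527, 0.053, 0.1995]
ee_rot: [3.14, -0.001, -0.311]
wrist_force: [-0.5, 1.3, 0.3]
width: 0.054
finger_force: 0.0
```

Request:
{"api": "servo_tool", "payload": {
  "plan": [
    [0.15,0.4,0,0,0,0,54],
    [0.3,0.8,0,0,0,0,54],
    [0.37,0.97,0,0,0,0,54],
    [0.37,0.97,0,0,0,0,54]
  ]
}}

```text
time: 29.02
tool_pos: [0.5588, -0.0501, 0.1992]
ee_rot: [3.141, -0.0, -0.31]
wrist_force: [1.4, 0.5, 0.2]
width: 0.0539
finger_force: 0.0
```

Request:
{"api": "servo_tool", "payload": {
  "plan": [
    [0.15,0.4,0,0,0,0,54],
    [0.3,0.8,0,0,0,0,54],
    [0.37,0.97,0,0,0,0,54],
    [0.37,0.97,0,0,0,0,54]
  ]
}}

```text
time: 29.35
tool_pos: [0.5648, -0.1532, 0.1988]
ee_rot: [3.141, 0.0, -0.309]
wrist_force: [0.1, 0.2, 0.0]
width: 0.054
finger_force: 0.0
```

Request:
{"api": "servo_tool", "payload": {
  "plan": [
    [0.15,0.4,0,0,0,0,54],
    [0.3,0.8,0,0,0,0,54],
    [0.36,0.97,0,0,0,0,54],
    [0.36,0.97,0,0,0,0,54],
    [0.36,0.97,0,0,0,0,54],
    [0.36,0.97,0,0,0,0,54]
  ]
}}

```text
time: 29.85
tool_pos: [0.57, -0.2522, 0.1995]
ee_rot: [-3.14, 0.0, -0.304]
wrist_force: [-1.1, 0.2, 0.3]
width: 0.0537
finger_force: 0.0
```

```bash
python3 -c "
from h import *
st(); togo([.569,-.2565,0])
for c in('top','side'):
    robot.snapshot(c);print([(np.round(d['extent'],1).tolist(),round(d['conf'],2)) for d in robot.find_in('spool0',c)],[(np.round(d['extent'],1).tolist(),round(d['conf'],2)) for d in robot.find_in('lid',c)])"
```

```text
time 29.85
tool_pos [ 0.57   -0.2522  0.1995]
ee_rot [-3.140e+00  2.000e-04 -3.041e-01]
wrist_force [-1.117   0.218   0.3052]
width 0.0537
finger_force 0.0
togo [0.003 0.047 1.995] [0 0 0]
[([323.4, 196.6, 10.6, 14.6], 0.54)] [([212.2, 157.1, 26.0, 31.9], 0.91), ([245.2, 214.4, 27.8, 25.3], 0.73)]
[([254.1, 260.3, 9.0, 15.8], 0.62)] [([223.8, 208.4, 32.4, 23.0], 0.65), ([279.0, 185.2, 30.6, 25.8], 0.64)]
```

Request:
{"api": "servo_tool", "payload": {
  "plan": [
    [0,0.01,0.3,0,0,0,54],
    [0,0.01,0.6,0,0,0,54],
    [0,0.01,0.9,0,0,0,54],
    [0,0.01,1,0,0,0,54],
    [0,0.01,1,0,0,0,54]
  ]
}}

```text
time: 30.57
tool_pos: [0.5666, -0.2546, 0.0953]
ee_rot: [-3.14, 0.008, -0.307]
wrist_force: [-0.5, -0.1, 0.1]
width: 0.0541
finger_force: 0.0
```

Request:
{"api": "servo_tool", "payload": {
  "plan": [
    [0,0,0.15,0,0,0,54],
    [0,0,0.3,0,0,0,54],
    [0,0,0.45,0,0,0,54],
    [0,0,0.6,0,0,0,54],
    [0,0,0.75,0,0,0,54],
    [0,0,0.88,0,0,0,54],
    [0,0,0.98,0,0,0,54],
    [0,0,0.98,0,0,0,54],
    [0,0,0.98,0,0,0,54]
  ]
}}

```text
time: 31.32
tool_pos: [0.5691, -0.2562, 0.0017]
ee_rot: [3.142, -0.0, -0.307]
wrist_force: [-0.6, -0.1, -0.5]
width: 0.0539
finger_force: 0.0
```

Request:
{"api": "servo_tool", "payload": {
  "plan": [
    [0,0,0,0,0,0,10],
    [0,0,0,0,0,0,10],
    [0,0,0,0,0,0,10],
    [0,0,0,0,0,0,10],
    [0,0,0,0,0,0,10],
    [0,0,0,0,0,0,10],
    [0,0,0,0,0,0,10],
    [0,0,0,0,0,0,10]
  ]
}}

```text
time: 31.98
tool_pos: [0.5697, -0.2565, 0.0027]
ee_rot: [3.141, -0.002, -0.307]
wrist_force: [0.4, 0.7, 6.4]
width: 0.0381
finger_force: 30.0
```

Request:
{"api": "servo_tool", "payload": {
  "plan": [
    [0,0,-0.15,0,0,0,10],
    [0,0,-0.4,0,0,0,10],
    [0,0,-0.7,0,0,0,10],
    [0,0,-1,0,0,0,10],
    [0,0,-1,0,0,0,10]
  ]
}}

```text
time: 32.4
tool_pos: [0.5721, -0.258, 0.1084]
ee_rot: [3.139, -0.011, -0.307]
wrist_force: [1.1, -0.3, 1.7]
width: 0.0378
finger_force: 30.0
```

Request:
{"api": "servo_tool", "payload": {
  "plan": [
    [0,0,-0.3,0,0,0,10],
    [0,0,-0.6,0,0,0,10],
    [0,0,-0.9,0,0,0,10],
    [0,0,-1,0,0,0,10],
    [0,0,-1,0,0,0,10],
    [0,0,-1,0,0,0,10]
  ]
}}

```text
time: 32.9
tool_pos: [0.5686, -0.256, 0.1999]
ee_rot: [-3.141, 0.001, -0.307]
wrist_force: [-0.3, 0.8, -0.6]
width: 0.0379
finger_force: 30.0
```

```bash
python3 -c "
from h import *
st(); togo([.541,.262,.2])"
```

```text
time 32.9
tool_pos [ 0.5686 -0.256   0.1999]
ee_rot [-3.1414e+00  1.5000e-03 -3.0700e-01]
wrist_force [-0.309   0.7687 -0.602 ]
width 0.0379
finger_force 29.9998
togo [-1.828e+00 -4.854e+00  2.000e-03] [0 0 0]
```

Request:
{"api": "servo_tool", "payload": {
  "plan": [
    [-0.08,-0.2,0,0,0,0,10],
    [-0.16,-0.45,0,0,0,0,10],
    [-0.27,-0.72,0,0,0,0,10],
    [-0.37,-0.97,0,0,0,0,10]
  ]
}}

```text
time: 33.23
tool_pos: [0.5612, -0.1509, 0.1969]
ee_rot: [-3.141, 0.007, -0.308]
wrist_force: [-0.2, 0.7, -1.1]
width: 0.0378
finger_force: 30.0
```

Request:
{"api": "servo_tool", "payload": {
  "plan": [
    [-0.12,-0.32,0,0,0,0,10],
    [-0.24,-0.64,0,0,0,0,10],
    [-0.37,-0.97,0,0,0,0,10],
    [-0.37,-0.97,0,0,0,0,10]
  ]
}}

```text
time: 33.57
tool_pos: [0.5549, -0.0426, 0.1978]
ee_rot: [-3.139, 0.007, -0.3]
wrist_force: [0.1, -0.8, 0.1]
width: 0.0378
finger_force: 30.0
```

Request:
{"api": "servo_tool", "payload": {
  "plan": [
    [-0.12,-0.32,0,0,0,0,10],
    [-0.24,-0.64,0,0,0,0,10],
    [-0.37,-0.97,0,0,0,0,10],
    [-0.37,-0.97,0,0,0,0,10]
  ]
}}

```text
time: 33.9
tool_pos: [0.5491, 0.06, 0.198]
ee_rot: [-3.14, 0.007, -0.301]
wrist_force: [-1.0, -0.2, -0.5]
width: 0.0378
finger_force: 30.0
```

Request:
{"api": "servo_tool", "payload": {
  "plan": [
    [-0.12,-0.32,0,0,0,0,10],
    [-0.24,-0.64,0,0,0,0,10],
    [-0.37,-0.97,0,0,0,0,10],
    [-0.37,-0.97,0,0,0,0,10]
  ]
}}

```text
time: 34.23
tool_pos: [0.5433, 0.163, 0.1981]
ee_rot: [-3.141, 0.006, -0.301]
wrist_force: [-0.0, -0.5, -1.2]
width: 0.0377
finger_force: 30.0
```

Request:
{"api": "servo_tool", "payload": {
  "plan": [
    [-0.12,-0.32,0,0,0,0,10],
    [-0.24,-0.64,0,0,0,0,10],
    [-0.35,-0.97,0,0,0,0,10],
    [-0.35,-0.97,0,0,0,0,10],
    [-0.35,-0.97,0,0,0,0,10],
    [-0.35,-0.97,0,0,0,0,10]
  ]
}}

```text
time: 34.73
tool_pos: [0.5408, 0.2599, 0.1993]
ee_rot: [3.138, 0.002, -0.308]
wrist_force: [-0.2, -0.9, -0.7]
width: 0.0379
finger_force: 30.0
```

Request:
{"api": "servo_tool", "payload": {
  "plan": [
    [0,0,0.15,0,0,0,10],
    [0,0,0.3,0,0,0,10],
    [0,0,0.44,0,0,0,10],
    [0,0,0.44,0,0,0,10],
    [0,0,0.44,0,0,0,10]
  ]
}}

```text
time: 35.15
tool_pos: [0.5407, 0.2594, 0.156]
ee_rot: [3.139, 0.002, -0.309]
wrist_force: [-0.6, 0.3, -1.0]
width: 0.0379
finger_force: 30.0
```

Request:
{"api": "servo_tool", "payload": {
  "plan": [
    [0,0,0,0,0,0,46],
    [0,0,0,0,0,0,46],
    [0,0,0,0,0,0,46],
    [0,0,0,0,0,0,46],
    [0,0,0,0,0,0,46],
    [0,0,-0.2,0,0,0,46],
    [0,0,-0.44,0,0,0,46],
    [0,0,-0.44,0,0,0,54]
  ]
}}

```text
time: 35.82
tool_pos: [0.5432, 0.2625, 0.207]
ee_rot: [-3.136, -0.008, -0.307]
wrist_force: [-0.7, -0.7, 2.4]
width: 0.0497
finger_force: 0.0
```

Request:
{"api": "servo_tool", "payload": {
  "plan": [
    [0.13,0.4,0,0,0,0,54],
    [0.24,0.8,0,0,0,0,54],
    [0.27,0.96,0,0,0,0,54],
    [0.27,0.96,0,0,0,0,54]
  ]
}}

```text
time: 36.15
tool_pos: [0.5376, 0.1586, 0.2012]
ee_rot: [3.14, -0.001, -0.311]
wrist_force: [-0.1, 0.5, 0.0]
width: 0.0538
finger_force: 0.0
```

Request:
{"api": "servo_tool", "payload": {
  "plan": [
    [0.13,0.4,0,0,0,0,54],
    [0.24,0.8,0,0,0,0,54],
    [0.27,0.96,0,0,0,0,54],
    [0.27,0.96,0,0,0,0,54]
  ]
}}

```text
time: 36.48
tool_pos: [0.5344, 0.0599, 0.201]
ee_rot: [3.141, -0.0, -0.311]
wrist_force: [-0.1, 0.4, 0.3]
width: 0.054
finger_force: 0.0
```

Request:
{"api": "servo_tool", "payload": {
  "plan": [
    [0.13,0.4,0,0,0,0,54],
    [0.24,0.8,0,0,0,0,54],
    [0.27,0.96,0,0,0,0,54],
    [0.27,0.96,0,0,0,0,54]
  ]
}}

```text
time: 36.82
tool_pos: [0.5314, -0.039, 0.2009]
ee_rot: [3.141, 0.0, -0.31]
wrist_force: [0.3, 0.5, 0.2]
width: 0.0538
finger_force: 0.0
```

Request:
{"api": "servo_tool", "payload": {
  "plan": [
    [0.13,0.4,0,0,0,0,54],
    [0.24,0.8,0,0,0,0,54],
    [0.27,0.96,0,0,0,0,54],
    [0.27,0.96,0,0,0,0,54]
  ]
}}

```text
time: 37.15
tool_pos: [0.5284, -0.1382, 0.2008]
ee_rot: [-3.142, 0.0, -0.309]
wrist_force: [-0.0, -0.0, -0.4]
width: 0.054
finger_force: 0.0
```

Request:
{"api": "servo_tool", "payload": {
  "plan": [
    [0.13,0.4,0,0,0,0,54],
    [0.24,0.8,0,0,0,0,54],
    [0.27,0.96,0,0,0,0,54],
    [0.27,0.96,0,0,0,0,54],
    [0.27,0.96,0,0,0,0,54],
    [0.27,0.96,0,0,0,0,54]
  ]
}}

```text
time: 37.65
tool_pos: [0.5256, -0.2342, 0.2013]
ee_rot: [-3.14, 0.0, -0.304]
wrist_force: [0.4, 0.3, 1.2]
width: 0.054
finger_force: 0.0
```

```bash
python3 -c "
from h import *
st(); togo([.5258,-.237,0])"
```

```text
time 37.65
tool_pos [ 0.5256 -0.2342  0.2013]
ee_rot [-3.140e+00  1.000e-04 -3.042e-01]
wrist_force [0.3767 0.293  1.226 ]
width 0.054
finger_force 0.0
togo [0.011 0.03  2.013] [0 0 0]
```

Request:
{"api": "servo_tool", "payload": {
  "plan": [
    [0,0,0.3,0,0,0,54],
    [0,0,0.6,0,0,0,54],
    [0,0,0.9,0,0,0,54],
    [0,0,1,0,0,0,54],
    [0,0,1,0,0,0,54]
  ]
}}

```text
time: 38.07
tool_pos: [0.5231, -0.2336, 0.0979]
ee_rot: [-3.139, 0.007, -0.304]
wrist_force: [-0.9, 0.1, -0.6]
width: 0.0543
finger_force: 0.0
```

Request:
{"api": "servo_tool", "payload": {
  "plan": [
    [0,0,0.15,0,0,0,54],
    [0,0,0.3,0,0,0,54],
    [0,0,0.45,0,0,0,54],
    [0,0,0.6,0,0,0,54],
    [0,0,0.75,0,0,0,54],
    [0,0,0.88,0,0,0,54],
    [0,0,0.99,0,0,0,54],
    [0,0,0.99,0,0,0,54],
    [0,0,0.99,0,0,0,54]
  ]
}}

```text
time: 38.82
tool_pos: [0.5254, -0.2367, 0.0033]
ee_rot: [3.141, -0.001, -0.306]
wrist_force: [-0.3, 0.1, -0.9]
width: 0.0541
finger_force: 0.0
```

Request:
{"api": "servo_tool", "payload": {
  "plan": [
    [0,0,0,0,0,0,10],
    [0,0,0,0,0,0,10],
    [0,0,0,0,0,0,10],
    [0,0,0,0,0,0,10],
    [0,0,0,0,0,0,10],
    [0,0,0,0,0,0,10],
    [0,0,0,0,0,0,10],
    [0,0,0,0,0,0,10]
  ]
}}

```text
time: 39.48
tool_pos: [0.5255, -0.2372, 0.0037]
ee_rot: [3.141, -0.002, -0.307]
wrist_force: [-0.8, 0.1, 5.1]
width: 0.0364
finger_force: 30.0
```

Request:
{"api": "servo_tool", "payload": {
  "plan": [
    [0,0,-0.15,0,0,0,10],
    [0,0,-0.4,0,0,0,10],
    [0,0,-0.7,0,0,0,10],
    [0,0,-1,0,0,0,10],
    [0,0,-1,0,0,0,10]
  ]
}}

```text
time: 39.9
tool_pos: [0.528, -0.239, 0.1092]
ee_rot: [3.139, -0.012, -0.307]
wrist_force: [0.5, -0.8, 1.7]
width: 0.0361
finger_force: 30.0
```

Request:
{"api": "servo_tool", "payload": {
  "plan": [
    [0,0,-0.3,0,0,0,10],
    [0,0,-0.6,0,0,0,10],
    [0,0,-0.9,0,0,0,10],
    [0,0,-1,0,0,0,10],
    [0,0,-1,0,0,0,10],
    [0,0,-1,0,0,0,10]
  ]
}}

```text
time: 40.4
tool_pos: [0.5244, -0.2367, 0.2009]
ee_rot: [-3.141, 0.001, -0.307]
wrist_force: [0.1, -0.2, -1.0]
width: 0.0364
finger_force: 30.0
```

```bash
python3 -c "
from h import *
st(); togo([.541,.262,.2])"
```

```text
time 40.4
tool_pos [ 0.5244 -0.2367  0.2009]
ee_rot [-3.1415e+00  1.4000e-03 -3.0700e-01]
wrist_force [ 0.1378 -0.1554 -1.0135]
width 0.0364
finger_force 29.9996
togo [-1.349 -4.805  0.012] [0 0 0]
```

Request:
{"api": "servo_tool", "payload": {
  "plan": [
    [-0.06,-0.2,0,0,0,0,10],
    [-0.12,-0.45,0,0,0,0,10],
    [-0.2,-0.72,0,0,0,0,10],
    [-0.27,-0.96,0,0,0,0,10]
  ]
}}

```text
time: 40.73
tool_pos: [0.5263, -0.1355, 0.1982]
ee_rot: [-3.141, 0.007, -0.307]
wrist_force: [0.3, 1.0, -0.1]
width: 0.0363
finger_force: 30.0
```

Request:
{"api": "servo_tool", "payload": {
  "plan": [
    [-0.09,-0.32,0,0,0,0,10],
    [-0.18,-0.64,0,0,0,0,10],
    [-0.27,-0.96,0,0,0,0,10],
    [-0.27,-0.96,0,0,0,0,10]
  ]
}}

```text
time: 41.07
tool_pos: [0.5296, -0.0318, 0.1988]
ee_rot: [-3.139, 0.007, -0.3]
wrist_force: [-0.2, -0.4, -1.4]
width: 0.0363
finger_force: 30.0
```

Request:
{"api": "servo_tool", "payload": {
  "plan": [
    [-0.09,-0.32,0,0,0,0,10],
    [-0.18,-0.64,0,0,0,0,10],
    [-0.27,-0.96,0,0,0,0,10],
    [-0.27,-0.96,0,0,0,0,10]
  ]
}}

```text
time: 41.4
tool_pos: [0.5329, 0.0669, 0.1989]
ee_rot: [-3.141, 0.006, -0.301]
wrist_force: [0.1, -1.5, -0.5]
width: 0.0364
finger_force: 30.0
```

Request:
{"api": "servo_tool", "payload": {
  "plan": [
    [-0.09,-0.32,0,0,0,0,10],
    [-0.18,-0.64,0,0,0,0,10],
    [-0.27,-0.96,0,0,0,0,10],
    [-0.27,-0.96,0,0,0,0,10]
  ]
}}

```text
time: 41.73
tool_pos: [0.5364, 0.1659, 0.199]
ee_rot: [-3.142, 0.005, -0.302]
wrist_force: [-0.1, 0.1, -0.2]
width: 0.0364
finger_force: 30.0
```

Request:
{"api": "servo_tool", "payload": {
  "plan": [
    [-0.09,-0.32,0,0,0,0,10],
    [-0.18,-0.64,0,0,0,0,10],
    [-0.27,-0.97,0,0,0,0,10],
    [-0.27,-0.97,0,0,0,0,10],
    [-0.27,-0.97,0,0,0,0,10],
    [-0.27,-0.97,0,0,0,0,10]
  ]
}}

```text
time: 42.23
tool_pos: [0.541, 0.2608, 0.2003]
ee_rot: [3.138, 0.002, -0.308]
wrist_force: [0.2, 0.0, -0.6]
width: 0.0363
finger_force: 30.0
```

Request:
{"api": "servo_tool", "payload": {
  "plan": [
    [0,0,0.15,0,0,0,10],
    [0,0,0.3,0,0,0,10],
    [0,0,0.44,0,0,0,10],
    [0,0,0.44,0,0,0,10],
    [0,0,0.44,0,0,0,10]
  ]
}}

```text
time: 42.65
tool_pos: [0.5409, 0.2604, 0.1571]
ee_rot: [3.139, 0.002, -0.309]
wrist_force: [0.1, -0.5, -0.6]
width: 0.0368
finger_force: 30.0
```

Request:
{"api": "servo_tool", "payload": {
  "plan": [
    [0,0,0,0,0,0,46],
    [0,0,0,0,0,0,46],
    [0,0,0,0,0,0,46],
    [0,0,0,0,0,0,46],
    [0,0,0,0,0,0,46],
    [0,0,-0.2,0,0,0,46],
    [0,0,-0.44,0,0,0,46],
    [0,0,-0.44,0,0,0,46],
    [-0.4,0.1,-0.44,0,0,0,46],
    [-0.8,0.1,-0.44,0,0,0,46],
    [-1,0.1,-0.44,0,0,0,46]
  ]
}}

```text
time: 43.57
tool_pos: [0.44, 0.2838, 0.2017]
ee_rot: [3.141, 0.002, -0.306]
wrist_force: [0.2, -0.1, 0.2]
width: 0.046
finger_force: 0.0
```

Request:
{"api": "servo_tool", "payload": {
  "plan": [
    [-0.4,0,0,0,0,0,46],
    [-0.8,0,0,0,0,0,46],
    [-1,0,0,0,0,0,46],
    [-1,0,0,0,0,0,46]
  ]
}}

```text
time: 43.9
tool_pos: [0.3441, 0.3145, 0.2025]
ee_rot: [-3.14, 0.001, -0.302]
wrist_force: [0.1, -0.1, 0.5]
width: 0.0459
finger_force: 0.0
```

Run:
```python
from h import *
st()
A=robot.snapshot("top")[:,:,::-1].copy();B=robot.snapshot("side")[:,:,::-1].copy()
for c in('top','side'):
    for t in("spool0","lid","wing"):print(c,t,[(np.round(d['extent'],1).tolist(),round(d['conf'],2)) for d in robot.find_in(t,c)])
z=lambda im,x,y:cv2.resize(im[y:y+70,x:x+70],(280,280),interpolation=2)
o=np.vstack([np.hstack([z(A,150,165),z(A,277,160)]),np.hstack([z(B,190,185),z(B,220,205)])])
# zoom lid both
l=np.vstack([cv2.resize(A[195:235,226:266],(240,240),interpolation=2),cv2.resize(B[190:230,203:243],(240,240),interpolation=2)]);l=cv2.copyMakeBorder(l,0,80,0,0,0)
cv2.imwrite("pics/mid.png",np.hstack([o,cv2.convertScaleAbs(l,alpha=2.5,beta=0)]))
```

```text
time 43.9
tool_pos [0.3441 0.3145 0.2025]
ee_rot [-3.1404e+00  8.0000e-04 -3.0220e-01]
wrist_force [ 0.0808 -0.1011  0.5014]
width 0.0459
finger_force 0.0
top spool0 [([178.5, 190.2, 11.4, 11.5], 0.66), ([171.9, 195.9, 14.0, 13.9], 0.53)]
top lid [([211.8, 156.9, 24.8, 27.0], 0.76), ([258.6, 203.8, 30.4, 27.8], 0.58)]
top wing [([212.9, 156.0, 27.9, 26.8], 0.94), ([256.9, 205.3, 31.5, 27.0], 0.9), ([179.3, 191.3, 7.8, 13.5], 0.4)]
side spool0 []
side lid [([278.7, 186.6, 28.8, 23.0], 0.7), ([252.3, 145.2, 8.0, 12.8], 0.62), ([235.5, 211.0, 29.8, 23.6], 0.57)]
side wing [([234.6, 210.8, 34.2, 18.8], 0.91), ([279.1, 184.5, 26.4, 25.6], 0.66), ([287.6, 324.3, 59.8, 29.8], 0.16)]
```

View pics/mid.png

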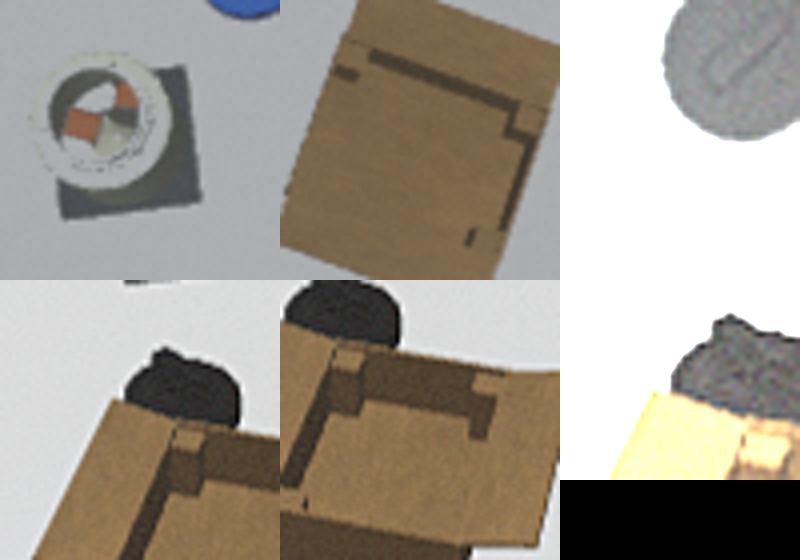

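```bash
cat > lid.py <<'E'
from h import *
def lid(u0,v0,N=6,z=.026):
    A=np.mean([robot.snapshot("top").astype(float) for _ in range(N)],0)
    g=A.mean(2).astype(np.float32);x0,y0=int(u0)-25,int(v0)-25
    s=8;c=cv2.resize(g[y0:y0+50,x0:x0+50],None,fx=s,fy=s,interpolation=cv2.INTER_CUBIC)
    m=(c<85).astype(np.uint8);n,lab,stt,cen=cv2.connectedComponentsWithStats(m)
    k=1+np.argmax(stt[1:,4]);m=(lab==k).astype(np.uint8);ct=max(cv2.findContours(m,0,2)[0],key=cv2.contourArea)
    e=cv2.fitEllipse(ct);f=lambda p:(x0+(p[0]+.5)/s-.5,y0+(p[1]+.5)/s-.5)
    print("ellipse",f(e[0]),np.array(e[1])/s)
    w=ray("top",*f(e[0]),z);print("centre",w)
    # rectify wing plane z=.06, 0.5mm per px, x right = -y... use world x up
    H=np.zeros((200,200),np.float32);gx,gy=np.meshgrid(np.arange(200),np.arange(200))
    P=np.c_[(w[0]+(100-gy.ravel())*.0006),(w[1]+(100-gx.ravel())*.0006),np.full(40000,.06)]
    uv=proj("top",P);r=cv2.remap(g,uv[:,0].astype(np.float32).reshape(200,200),uv[:,1].astype(np.float32).reshape(200,200),cv2.INTER_CUBIC)
    print("range",r[40:160,40:160].min(),r[40:160,40:160].max())
    np.save("r.npy",r);b=cv2.GaussianBlur(r,(0,0),3);gX=cv2.Sobel(b,5,1,0);gY=cv2.Sobel(b,5,0,1)
    rr=np.hypot(gx-100,gy-100)<62
    mag=np.hypot(gX,gY)*rr; 
    # orientation by structure tensor (doubled angle); world normal dir: x=-gY, y=-gX
    a=np.arctan2(-gX,-gY);S=np.sum(mag**2*np.exp(2j*a));n=np.angle(S)/2
    print("wing dir deg (mod 180)",(np.degrees(n)+90)%180,"coherence",abs(S)/np.sum(mag**2))
    o=np.clip((b-b[rr].min())/(np.percentile(b[rr],98)-b[rr].min())*255,0,255).astype(np.uint8);cv2.imwrite("pics/wing.png",cv2.resize(o,(600,600)))
    return w
if __name__=="__main__":
    w=lid(257.5,204.5)
    c=np.array([.559,-.214,0]);r=R.from_euler('z',-17.6,degrees=True);print("lid in carton frame",r.inv().apply(w-c))
    robot.snapshot("side");B=robot.find_in("lid","side");print("tri",tri((257.5,204.5),(235.2,210.8)))
E
python3 lid.py
```

```text
ellipse (256.1631088256836, 204.18637084960938) [26.92744446 27.45459747]
centre [ 0.53309503 -0.01505793  0.026     ]
range 51.98906 172.76988
wing dir deg (mod 180) 131.212 coherence 0.5029345
lid in carton frame [-0.08484647  0.18179685  0.026     ]
tri [ 0.53082526 -0.0197054   0.03850248]
```

```bash
cat > wing.py <<'E'
from h import *
def wing():
    r=cv2.GaussianBlur(np.load("r.npy"),(0,0),2);gX=cv2.Sobel(r,5,1,0);gY=cv2.Sobel(r,5,0,1);res=[]
    t=np.linspace(-24,24,60)
    for a in np.radians(np.arange(0,180,2)):
        d=np.array([np.cos(a),np.sin(a)]);n=np.array([-d[1],d[0]])
        for o in range(-8,9):
            sc=0
            for w in(-9,9):
                p=(n*(o+w))[:,None]+d[:,None]*t   # mm world
                px=(100-p[1]/.6).astype(np.float32)[None];py=(100-p[0]/.6).astype(np.float32)[None]
                G=np.mean(cv2.remap(gX,px,py,1)*-n[1]+cv2.remap(gY,px,py,1)*-n[0]);sc+=abs(G)
            res.append((sc,np.degrees(a),o))
    res.sort(reverse=True);print([tuple(np.round(x,2)) for x in res[:8]])
wing()
E
python3 wing.py
python3 - <<'E'
import cv2;im=cv2.imread("pics/wing.png");cv2.imwrite("pics/wing2.png",im)
E
```

```text
[(np.float64(11.52), np.float64(134.0), np.float64(-3.0)), (np.float64(11.39), np.float64(136.0), np.float64(-3.0)), (np.float64(10.81), np.float64(132.0), np.float64(-3.0)), (np.float64(10.38), np.float64(138.0), np.float64(-3.0)), (np.float64(10.29), np.float64(134.0), np.float64(-2.0)), (np.float64(10.01), np.float64(132.0), np.float64(-2.0)), (np.float64(9.78), np.float64(136.0), np.float64(-4.0)), (np.float64(9.74), np.float64(136.0), np.float64(-2.0))]
```

View pics/wing2.png

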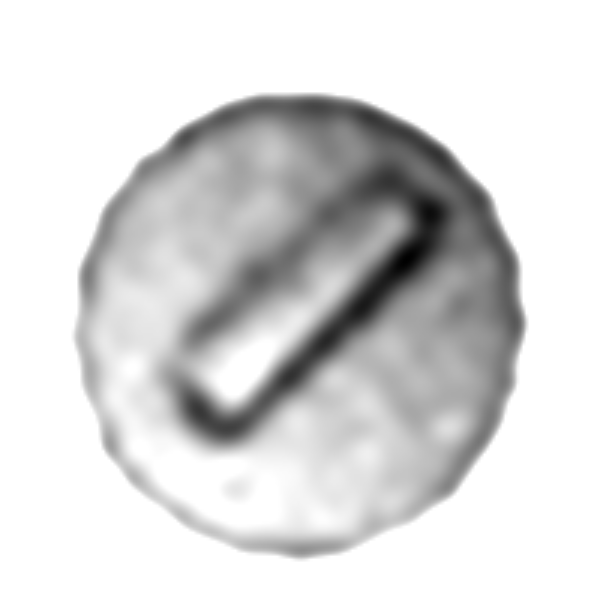

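The last view shows the carton empty, copper and grey spools inside the canister (mouth near px (172,193)), and the black lid knocked to about (256,204). Its wing lies at about -47° from world x. Next I turn the wrist and go for the lid.

Request:
{"api": "servo_tool", "payload": {
  "plan": [
    [0.1,0.05,0,0,0,-0.08,46],
    [0.2,0.1,0,0,0,-0.16,46],
    [0.3,0.16,0,0,0,-0.24,46],
    [0.4,0.2,0,0,0,-0.32,46],
    [0.5,0.26,0,0,0,-0.4,46],
    [0.6,0.32,0,0,0,-0.48,46],
    [0.7,0.37,0,0,0,-0.56,46],
    [0.8,0.42,0,0,0,-0.64,46],
    [0.9,0.47,0,0,0,-0.72,46],
    [1,0.53,0,0,0,-0.8,46],
    [1,0.53,0,0,0,-0.835,46],
    [1,0.53,0,0,0,-0.835,46]
  ]
}}

```text
time: 45.7
tool_pos: [0.4272, 0.2322, 0.2023]
ee_rot: [-3.142, 0.0, 1.004]
wrist_force: [-1.0, 0.8, -0.5]
width: 0.0462
finger_force: 0.0
```

Request:
{"api": "servo_tool", "payload": {
  "plan": [
    [0,0,0,0,0,-0.08,46],
    [0,0,0,0,0,-0.16,46],
    [0,0,0,0,0,-0.24,46],
    [0,0,0,0,0,-0.32,46],
    [0,0,0,0,0,-0.4,46],
    [0,0,0,0,0,-0.48,46],
    [0,0,0,0,0,-0.56,46],
    [0,0,0,0,0,-0.64,46],
    [0,0,0,0,0,-0.72,46],
    [0,0,0,0,0,-0.8,46],
    [0,0,0,0,0,-0.835,46],
    [0,0,0,0,0,-0.835,46]
  ]
}}

```text
time: 46.7
tool_pos: [0.4267, 0.2329, 0.2024]
ee_rot: [3.142, -0.0, 2.316]
wrist_force: [-0.1, 1.0, 0.1]
width: 0.0459
finger_force: 0.0
```

```bash
python3 -c "
from h import *
st(); togo([.5345,-.016,.1],np.radians(133))"
```

```text
time 46.7
tool_pos [0.4267 0.2329 0.2024]
ee_rot [ 3.1415 -0.      2.3161]
wrist_force [-0.1149  1.012   0.1277]
width 0.0459
finger_force 0.0
togo [-2.56  -0.896  1.024] [ 0.    -0.    -0.003]
```

Request:
{"api": "servo_tool", "payload": {
  "plan": [
    [-0.3,-0.1,0,0,0,0,46],
    [-0.6,-0.2,0,0,0,0,46],
    [-0.85,-0.3,0,0,0,0,46],
    [-0.85,-0.3,0,0,0,0,46]
  ]
}}

```text
time: 47.03
tool_pos: [0.4638, 0.1464, 0.2022]
ee_rot: [-3.14, 0.002, 2.309]
wrist_force: [-1.0, 0.1, 0.4]
width: 0.0457
finger_force: 0.0
```

Request:
{"api": "servo_tool", "payload": {
  "plan": [
    [-0.3,-0.1,0,0,0,0,46],
    [-0.6,-0.2,0,0,0,0,46],
    [-0.85,-0.3,0,0,0,0,46],
    [-0.85,-0.3,0,0,0,0,46]
  ]
}}

```text
time: 47.37
tool_pos: [0.4993, 0.0639, 0.202]
ee_rot: [-3.14, 0.002, 2.309]
wrist_force: [-0.8, -0.3, -0.6]
width: 0.0459
finger_force: 0.0
```

Request:
{"api": "servo_tool", "payload": {
  "plan": [
    [-0.3,-0.1,0.1,0,0,0,46],
    [-0.6,-0.2,0.3,0,0,0,46],
    [-0.86,-0.3,0.6,0,0,0,46],
    [-0.86,-0.3,0.9,0,0,0,46],
    [-0.86,-0.3,1,0,0,0,46],
    [-0.86,-0.3,1,0,0,0,46],
    [-0.86,-0.3,1,0,0,0,46]
  ]
}}

```text
time: 47.95
tool_pos: [0.5343, -0.0153, 0.1028]
ee_rot: [3.141, -0.001, 2.317]
wrist_force: [0.3, 0.1, 1.9]
width: 0.046
finger_force: 0.0
```

```bash
python3 -c "
from h import *
st(); togo([.5345,-.016,.018],np.radians(133))"
```

```text
time 47.95
tool_pos [ 0.5343 -0.0153  0.1028]
ee_rot [ 3.1415e+00 -6.0000e-04  2.3167e+00]
wrist_force [0.2624 0.1328 1.8888]
width 0.046
finger_force 0.0
togo [-0.007 -0.004  0.848] [ 0.    -0.    -0.003]
```

Request:
{"api": "servo_tool", "payload": {
  "plan": [
    [0,0,0.15,0,0,0,46],
    [0,0,0.3,0,0,0,46],
    [0,0,0.45,0,0,0,46],
    [0,0,0.58,0,0,0,46],
    [0,0,0.68,0,0,0,46],
    [0,0,0.76,0,0,0,46],
    [0,0,0.82,0,0,0,46],
    [0,0,0.83,0,0,0,46],
    [0,0,0.83,0,0,0,46],
    [0,0,0.83,0,0,0,46]
  ]
}}

```text
time: 48.78
tool_pos: [0.5351, -0.0166, 0.0202]
ee_rot: [3.141, 0.001, 2.316]
wrist_force: [1.0, -0.6, 1.0]
width: 0.0458
finger_force: 0.0
```

Request:
{"api": "servo_tool", "payload": {
  "plan": [
    [0,0,0,0,0,0,5],
    [0,0,0,0,0,0,5],
    [0,0,0,0,0,0,5],
    [0,0,0,0,0,0,5],
    [0,0,0,0,0,0,5],
    [0,0,0,0,0,0,5],
    [0,0,0,0,0,0,5],
    [0,0,0,0,0,0,5],
    [0,0,0,0,0,0,5],
    [0,0,0,0,0,0,5]
  ]
}}

```text
time: 49.62
tool_pos: [0.5347, -0.0166, 0.0196]
ee_rot: [3.141, 0.0, 2.316]
wrist_force: [1.2, 1.2, 0.8]
width: 0.0183
finger_force: 29.9
```

Request:
{"api": "servo_tool", "payload": {
  "plan": [
    [0,0,-0.1,0,0,0,5],
    [0,0,-0.25,0,0,0,5],
    [0,0,-0.5,0,0,0,5],
    [0,0,-0.75,0,0,0,5],
    [0,0,-1,0,0,0,5],
    [0,0,-1,0,0,0,5]
  ]
}}

```text
time: 50.12
tool_pos: [0.5376, -0.017, 0.1257]
ee_rot: [3.135, 0.008, 2.316]
wrist_force: [-0.4, 0.7, -1.1]
width: 0.0175
finger_force: 29.9
```

Request:
{"api": "servo_tool", "payload": {
  "plan": [
    [0,0,-0.25,0,0,0,5],
    [0,0,-0.5,0,0,0,5],
    [0,0,-0.75,0,0,0,5],
    [0,0,-1,0,0,0,5],
    [0,0,-1,0,0,0,5],
    [0,0,-1,0,0,0,5]
  ]
}}

```text
time: 50.62
tool_pos: [0.5348, -0.0166, 0.2196]
ee_rot: [3.141, 0.001, 2.316]
wrist_force: [-0.3, -0.0, -2.0]
width: 0.0179
finger_force: 29.9
```

Run:
```python
from h import *
st(); togo([.541,.262,.22])
robot.snapshot("side");robot.snapshot("top")
for c in("side","top"):print([(np.round(d['extent'],1).tolist(),round(d['conf'],2)) for d in robot.find_in("lid",c)])
o=robot.get_obs();p=np.array(o["tool_pos"])
print(proj("side",[p]),proj("top",[p]))
```

```text
time 50.6167
tool_pos [ 0.5348 -0.0166  0.2196]
ee_rot [3.1406e+00 1.4000e-03 2.3163e+00]
wrist_force [-0.3107 -0.0046 -2.0259]
width 0.0179
finger_force 29.858
togo [ 2.005  1.935 -0.005] [0 0 0]
[([235.1, 166.8, 35.9, 26.5], 0.96), ([278.6, 184.4, 27.0, 23.7], 0.68)]
[([251.7, 199.8, 20.0, 18.3], 0.79), ([213.1, 157.2, 23.3, 27.3], 0.69), ([376.7, 257.6, 28.0, 17.9], 0.44)]
[[235.69117576 167.27225256]] [[257.71570923 195.36335514]]
```

Request:
{"api": "servo_tool", "payload": {
  "plan": [
    [0.15,0.15,0,0,0,0,5],
    [0.35,0.33,0,0,0,0,5],
    [0.55,0.53,0,0,0,0,5],
    [0.75,0.72,0,0,0,0,5],
    [0.9,0.86,0,0,0,0,5],
    [1,0.97,0,0,0,0,5]
  ]
}}

```text
time: 51.32
tool_pos: [0.5367, 0.1247, 0.2172]
ee_rot: [-3.139, -0.003, 2.318]
wrist_force: [0.1, -0.8, -2.0]
width: 0.0177
finger_force: 29.9
```

Request:
{"api": "servo_tool", "payload": {
  "plan": [
    [0.2,0.2,0,0,0,0,5],
    [0.4,0.4,0,0,0,0,5],
    [0.6,0.6,0,0,0,0,5],
    [0.8,0.78,0,0,0,0,5],
    [1,0.97,0,0,0,0,5],
    [1,0.97,0,0,0,0,5],
    [1,0.97,0,0,0,0,5],
    [1,0.97,0,0,0,0,5]
  ]
}}

```text
time: 51.98
tool_pos: [0.5409, 0.2614, 0.2178]
ee_rot: [-3.139, -0.0, 2.316]
wrist_force: [0.2, -0.0, -1.7]
width: 0.0178
finger_force: 29.9
```

Run:
```python
from h import *
o=st(); togo([.541,.262,.21])
A=np.mean([robot.snapshot("side").astype(float) for _ in range(5)],0).mean(2)
np.save("side_lid.npy",A)
p=np.array(o["tool_pos"]);L=p+[0,0,-.0196]
print("pred lid centre z0,z26",proj("side",[L,L+[0,0,.026]]),"neck",proj("side",[[.541,.262,.162]]))
def edge(row,c0,c1):  # subpixel crossing 
    s=A[row,c0:c1];return s
for r in range(146,176,2):print(r,A[r,204:268:2].astype(int).tolist())
```

```text
time 51.9833
tool_pos [0.5409 0.2614 0.2178]
ee_rot [-3.1386e+00 -3.0000e-04  2.3162e+00]
wrist_force [ 0.1631 -0.0039 -1.6897]
width 0.0178
finger_force 29.858
togo [0.004 0.006 0.078] [0 0 0]
pred lid centre z0,z26 [[233.42743748 133.20403089]
 [233.41140439 127.08834612]] neck [[233.47830759 141.4411534 ]]
146 [217, 217, 217, 217, 218, 218, 218, 220, 206, 177, 110, 128, 160, 125, 120, 120, 126, 131, 170, 147, 146, 210, 129, 132, 124, 106, 98, 222, 217, 216, 216, 218]
148 [217, 217, 216, 218, 217, 216, 217, 190, 207, 219, 141, 101, 160, 155, 172, 162, 148, 120, 118, 169, 184, 205, 147, 110, 97, 94, 99, 222, 217, 218, 218, 218]
150 [218, 217, 218, 216, 217, 218, 218, 205, 211, 212, 150, 93, 125, 140, 126, 127, 142, 147, 80, 97, 207, 210, 118, 125, 127, 111, 95, 223, 217, 217, 216, 217]
152 [217, 216, 217, 218, 218, 217, 219, 156, 161, 209, 215, 191, 144, 102, 93, 97, 117, 137, 180, 211, 210, 164, 87, 124, 121, 117, 108, 222, 216, 218, 217, 218]
154 [217, 218, 218, 218, 217, 217, 221, 166, 86, 119, 164, 206, 218, 219, 219, 216, 218, 216, 209, 178, 100, 77, 93, 124, 117, 138, 206, 218
[... 831 characters left out ...]
 96, 96, 96, 99, 99, 99, 98, 98, 97, 93, 92, 87, 80, 179, 219, 217, 218, 218, 218, 218, 216, 218, 217]
168 [218, 218, 218, 218, 218, 227, 77, 67, 95, 95, 96, 98, 97, 100, 100, 99, 97, 96, 94, 91, 88, 82, 180, 220, 218, 218, 217, 218, 219, 218, 217, 217]
170 [218, 218, 218, 217, 219, 226, 82, 79, 99, 98, 97, 96, 99, 99, 99, 99, 97, 97, 95, 92, 88, 81, 210, 218, 217, 218, 219, 217, 216, 217, 218, 218]
172 [217, 217, 218, 217, 218, 220, 134, 78, 98, 98, 97, 97, 99, 97, 98, 98, 97, 95, 95, 92, 89, 80, 98, 224, 217, 218, 217, 217, 218, 219, 218, 216]
174 [218, 219, 219, 219, 217, 218, 239, 77, 99, 99, 98, 96, 99, 97, 98, 99, 97, 96, 95, 91, 89, 82, 70, 227, 218, 218, 217, 217, 217, 218, 217, 217]
```

Run:
```python
from h import *
A=np.load("side_lid.npy")
def cross(r,c0,c1,th):
    s=A[r];return [round(c+(th-s[c])/(s[c+1]-s[c]),2) for c in range(c0,c1) if (s[c]-th)*(s[c+1]-th)<0]
for r in range(118,146,2):print(r,cross(r,205,262,150), A[r,212:256:3].astype(int).tolist())
t=np.linspace(0,6.283,721)
def ext(c,r,z):
    q=proj("side",np.c_[c[0]+r*np.cos(t),c[1]+r*np.sin(t),0*t+z])[:,0];return q.min(),q.max()
print("body model",ext((.541,.262),.06,.07),"lid model skirt",ext((.541,.2615),.0515,.21), "neck plate corners")
print("body meas rows",[cross(r,214,252,155) for r in(158,160,162,164)])
```

```text
118 [] [109, 38, 38, 45, 43, 39, 85, 48, 38, 83, 107, 104, 97, 95, 91]
120 [np.float64(240.23), np.float64(253.61), np.float64(254.26)] [115, 45, 82, 83, 86, 31, 86, 46, 32, 75, 164, 155, 155, 153, 146]
122 [np.float64(225.07), np.float64(239.99)] [193, 195, 196, 197, 170, 31, 85, 41, 33, 19, 189, 188, 187, 185, 188]
124 [np.float64(220.52), np.float64(244.03)] [186, 184, 183, 133, 28, 31, 88, 42, 34, 30, 28, 188, 188, 186, 187]
126 [np.float64(219.21), np.float64(245.74)] [183, 183, 188, 28, 40, 33, 55, 46, 32, 33, 38, 57, 188, 186, 185]
128 [np.float64(218.46), np.float64(246.48)] [184, 180, 199, 36, 42, 38, 41, 35, 30, 38, 38, 23, 188, 185, 184]
130 [np.float64(218.41), np.float64(246.63)] [187, 182, 203, 34, 43, 40, 38, 40, 38, 40, 40, 23, 188, 183, 183]
132 [np.float64(218.49), np.float64(246.48)] [185, 184, 203, 31, 37, 40, 42, 41, 40, 39, 39, 20, 187, 185, 182]
134 [np.float64(219.14), np.float64(245.85)] [184, 186, 192, 25, 36, 38, 37, 38, 37, 39, 35, 23, 186, 182, 182]
136 [np.float64(221.05), np.float64(243.79)] [200, 196, 200, 154, 26, 35, 35, 37, 37, 36, 15, 210, 214, 211
[... 289 characters left out ...]
oat64(223.32), np.float64(242.61), np.float64(244.74), np.float64(254.66)] [218, 216, 218, 219, 117, 87, 95, 96, 96, 93, 95, 139, 125, 122, 106]
144 [np.float64(222.53), np.float64(225.96), np.float64(226.01), np.float64(240.87), np.float64(241.28), np.float64(254.43)] [218, 217, 216, 184, 145, 107, 91, 95, 92, 105, 140, 129, 124, 123, 119]
body model (np.float64(218.65857475129891), np.float64(248.3647151278467)) lid model skirt (np.float64(220.0262720305604), np.float64(246.85689268728706)) neck plate corners
body meas rows [[np.float64(218.46), np.float64(247.94)], [np.float64(218.44), np.float64(247.78)], [np.float64(218.44), np.float64(247.77)], [np.float64(218.46), np.float64(247.79)]]
```

Request:
{"api": "servo_tool", "payload": {
  "plan": [
    [-0.03,0,0.1,0,0,0,5],
    [-0.03,0,0.2,0,0,0,5],
    [-0.03,0,0.3,0,0,0,5],
    [-0.03,0,0.32,0,0,0,5],
    [-0.03,0,0.32,0,0,0,5]
  ]
}}

```text
time: 52.65
tool_pos: [0.5423, 0.2594, 0.1849]
ee_rot: [-3.138, -0.002, 2.316]
wrist_force: [-0.5, 0.0, -1.0]
width: 0.0179
finger_force: 29.9
```

Request:
{"api": "servo_tool", "payload": {
  "plan": [
    [0,0,0.02,0,0,0,5],
    [0,0,0.03,0,0,0,5],
    [0,0,0.03,0,0,0,5],
    [0,0,0.03,0,0,0,5]
  ]
}}

```text
time: 52.98
tool_pos: [0.5436, 0.26, 0.1848]
ee_rot: [3.141, 0.0, 2.316]
wrist_force: [0.2, -0.0, -1.6]
width: 0.0178
finger_force: 29.9
```

Request:
{"api": "servo_tool", "payload": {
  "plan": [
    [0,0,0.01,0,0,0,5],
    [0,0,0.02,0,0,0,5],
    [0,0,0.03,0,0,0,5],
    [0,0,0.03,0,0,0,5]
  ]
}}

```text
time: 53.32
tool_pos: [0.5432, 0.2598, 0.181]
ee_rot: [-3.141, -0.0, 2.316]
wrist_force: [-0.3, 0.4, -0.5]
width: 0.0177
finger_force: 29.9
```

Request:
{"api": "servo_tool", "payload": {
  "plan": [
    [0,0,0.01,0,0,0,5],
    [0,0,0.015,0,0,0,5],
    [0,0,0.015,0,0,0,5],
    [0,0,0.015,0,0,0,5]
  ]
}}

```text
time: 53.65
tool_pos: [0.5434, 0.2599, 0.1799]
ee_rot: [3.141, 0.0, 2.316]
wrist_force: [-0.5, 0.5, -1.0]
width: 0.0178
finger_force: 29.9
```

Request:
{"api": "servo_tool", "payload": {
  "plan": [
    [0,0,0.01,0,0,0,5],
    [0,0,0.015,0,0,0,5],
    [0,0,0.015,0,0,0,5],
    [0,0,0.015,0,0,0,5]
  ]
}}

```text
time: 53.98
tool_pos: [0.5436, 0.26, 0.1794]
ee_rot: [3.14, 0.0, 2.316]
wrist_force: [-1.1, 0.7, 3.6]
width: 0.0177
finger_force: 29.9
```

Request:
{"api": "servo_tool", "payload": {
  "plan": [
    [0,0,0.01,0,0,0,5],
    [0,0,0.015,0,0,0,5],
    [0,0,0.015,0,0,0,5],
    [0,0,0.015,0,0,0,5]
  ]
}}

```text
time: 54.32
tool_pos: [0.5437, 0.2601, 0.1792]
ee_rot: [3.139, 0.001, 2.316]
wrist_force: [-2.7, -0.6, 8.1]
width: 0.0176
finger_force: 29.9
```

Run:
```python
from h import *
o=st();print("torque",np.round(o["wrist_torque"],3))
A=np.mean([robot.snapshot("side").astype(float) for _ in range(4)],0).mean(2)
def cross(r,c0,c1,th):
    s=A[r];return [round(float(c+(th-s[c])/(s[c+1]-s[c])),2) for c in range(c0,c1) if (s[c]-th)*(s[c+1]-th)<0]
for r in range(132,152,1):print(r,cross(r,205,262,120))
print(proj("side",[[.541,.262,z] for z in(.16,.162,.186)]))
```

```text
time 54.3167
tool_pos [0.5437 0.2601 0.1792]
ee_rot [3.1389e+00 9.0000e-04 2.3165e+00]
wrist_force [-2.6677 -0.6131  8.0938]
width 0.0176
finger_force 29.8573
torque [-0.05   0.311  0.002]
132 [224.5, 242.33]
133 [222.5, 243.79]
134 [221.0, 245.22]
135 [220.41, 245.74]
136 [219.89, 246.27]
137 [219.83, 246.43]
138 [219.79, 246.53]
139 [219.72, 246.71]
140 [219.73, 246.9, 248.77, 250.42]
141 [219.76, 246.88, 252.01, 253.27]
142 [219.97, 246.88, 253.08, 254.2]
143 [220.1, 246.85, 253.46, 254.07]
144 [220.72, 245.87]
145 [221.58, 244.63]
146 [223.11, 242.94, 243.26, 244.19, 253.09, 254.95, 255.03, 256.25]
147 [225.15, 241.14, 248.93, 256.24]
148 [222.92, 223.26, 225.55, 226.91, 229.35, 238.93, 242.77, 243.19, 248.81, 256.23]
149 [223.16, 226.79, 230.96, 236.44, 241.04, 242.84, 251.19, 256.24]
150 [224.46, 226.96, 239.18, 242.24, 247.93, 248.68, 252.68, 256.21]
151 [228.64, 229.11, 236.27, 240.21, 247.45, 248.91, 254.03, 256.2]
[[233.47947442 141.89438593]
 [233.47830759 141.4411534 ]
 [233.46417143 135.95022748]]
```

Request:
{"api": "servo_tool", "payload": {
  "plan": [
    [0.005,-0.006,-0.01,0,0,0,5],
    [0.005,-0.006,-0.02,0,0,0,5],
    [0.005,-0.006,-0.02,0,0,0,23],
    [0.005,-0.006,-0.02,0,0,0,23],
    [0.005,-0.006,-0.02,0,0,0,23],
    [0.005,-0.006,-0.02,0,0,0,23]
  ]
}}

```text
time: 55.02
tool_pos: [0.5422, 0.2595, 0.1779]
ee_rot: [-3.14, -0.0, 2.316]
wrist_force: [-0.5, 0.3, -0.0]
width: 0.0228
finger_force: 0.0
```

```bash
cat > lv.py <<'E'
from h import *
def lv():
    o=st();print("torque",np.round(o["wrist_torque"],3))
    A=np.mean([robot.snapshot("side").astype(float) for _ in range(4)],0).mean(2)
    def cross(r):
        s=A[r];th=120;c=232
        L=next(c for c in range(228,205,-1) if s[c]>th);Rr=next(c for c in range(238,262) if s[c]>th)
        return L+(s[L]-th)/(s[L]-s[L+1]),Rr-(s[Rr]-th)/(s[Rr]-s[Rr-1])
    rows=[(r,*np.round(cross(r),2)) for r in range(132,160)]
    print("rows",[(r,float(a),float(b)) for r,a,b in rows if b-a>24])
    # bottom edge rows at columns: last dark row
    out=[]
    for c in range(222,246,3):
        col=A[:,c];r=138
        while col[r]<70:r+=1
        out.append((c,round(float(r-(col[r]-70)/(col[r]-col[r-1])),2)))
    print("bottom",out)
if __name__=="__main__":lv()
E
python3 lv.py
```

```text
time 55.0167
tool_pos [0.5422 0.2595 0.1779]
ee_rot [-3.1398e+00 -4.0000e-04  2.3162e+00]
wrist_force [-0.4612  0.2944 -0.0233]
width 0.0228
finger_force 0.0158
torque [ 0.003 -0.109  0.01 ]
rows [(134, 220.67, 244.79), (135, 220.13, 245.69), (136, 219.83, 246.28), (137, 219.78, 246.42), (138, 219.72, 246.53), (139, 219.73, 246.7), (140, 219.73, 246.91), (141, 219.76, 246.89), (142, 219.92, 246.88), (143, 220.57, 246.86), (144, 220.87, 245.92), (152, 181.17, 237.1), (153, 101.25, 231.76), (154, 171.71, 368.44), (157, 218.75, 247.95), (158, 218.8, 247.56), (159, 218.8, 247.47)]
bottom [(222, 144.43), (225, 146.36), (228, 147.29), (231, 147.53), (234, 147.69), (237, 147.61), (240, 147.4), (243, 145.85)]
```

Run:
```python
from h import *
A=np.load("side_lid.npy")
def b(A,c,r):
    col=A[:,c]
    while col[r]<70:r+=1
    return r-(col[r]-70)/(col[r]-col[r-1])
print([round(b(A,c,132),2) for c in(228,231,234,237,240)])
# dv/dz
p=proj("side",[[.541,.21,.198],[.541,.21,.158]]);print(p, "mm/px",40/(p[1,1]-p[0,1]))
```

```text
[np.float64(138.83), np.float64(138.92), np.float64(138.93), np.float64(138.7), np.float64(138.02)]
[[234.2098887  139.52246831]
 [234.22288036 148.86070889]] mm/px 4.283462141466292
```

Request:
{"api": "servo_tool", "payload": {
  "plan": [
    [0,0,0,0,0,0,50],
    [0,0,0,0,0,0,50],
    [0,0,0,0,0,0,50],
    [0,0,-0.2,0,0,0,50],
    [0,0,-0.5,0,0,0,50],
    [0,0,-0.8,0,0,0,50],
    [0.3,-0.3,-0.8,0,0,0,50],
    [0.6,-0.6,-0.8,0,0,0,50],
    [0.9,-0.7,-0.8,0,0,0,50],
    [0.9,-0.7,-0.8,0,0,0,50]
  ]
}}

```text
time: 56.05
tool_pos: [0.4261, 0.2803, 0.2607]
ee_rot: [3.139, -0.002, 2.321]
wrist_force: [-0.7, 0.3, 0.3]
width: 0.0498
finger_force: 0.0
```

Request:
{"api": "servo_tool", "payload": {
  "plan": [
    [0.3,-0.3,0,0,0,0,50],
    [0.6,-0.6,0,0,0,0,50],
    [0.8,-0.8,0,0,0,0,50],
    [0.8,-0.8,0,0,0,0,50]
  ]
}}

```text
time: 56.38
tool_pos: [0.3135, 0.2833, 0.2601]
ee_rot: [3.14, -0.001, 2.32]
wrist_force: [0.2, 0.0, 0.9]
width: 0.0501
finger_force: 0.0
```

```bash
cat > rel.py <<'E'
from h import *
def rel():
    A=np.mean([robot.snapshot("top").astype(float) for _ in range(6)],0);g=A.mean(2).astype(np.float32)
    x0,y0,s=145,165,8;c=cv2.resize(g[y0:y0+60,x0:x0+60],None,fx=s,fy=s,interpolation=2)
    m=(c<75).astype(np.uint8);n,lab,stt,cen=cv2.connectedComponentsWithStats(m)
    print([(stt[i].tolist()) for i in range(1,n) if stt[i,4]>2000])
    np.save("topc.npy",c)
rel();st()
E
python3 rel.py;python3 lv.py|tail -2
```

```text
[[107, 99, 250, 246, 47533]]
time 56.6833
tool_pos [0.3182 0.2828 0.2585]
ee_rot [-3.1408e+00  2.0000e-04  2.3150e+00]
wrist_force [-0.6531 -0.2884  0.9361]
width 0.05
finger_force 0.0
rows [(134, 220.66, 244.68), (135, 220.2, 245.7), (136, 220.12, 246.28), (137, 219.93, 246.42), (138, 219.71, 246.6), (139, 219.72, 246.95), (140, 219.72, 246.92), (141, 219.76, 246.87), (142, 219.93, 246.87), (143, 220.55, 246.85), (144, 221.17, 246.49), (152, 190.43, 237.14), (153, 83.0, 228.2), (154, -984.0, 40.83), (157, 218.73, 247.96), (158, 218.81, 247.55), (159, 218.81, 247.48)]
bottom [(222, 144.29), (225, 146.37), (228, 147.3), (231, 147.43), (234, 147.69), (237, 147.65), (240, 147.4), (243, 145.81)]
```

Run:
```python
from h import *
from scipy.optimize import least_squares
t=np.linspace(0,2*np.pi,361)
def sil(cx,cy,r,zs):
    q=np.vstack([proj("top",np.c_[cx+r*np.cos(t),cy+r*np.sin(t),0*t+z]) for z in zs]);return np.r_[q.min(0),q.max(0)]
c=np.load("topc.npy");g=(c<120).astype(np.uint8)
n,lab,stt,_=cv2.connectedComponentsWithStats((c<75).astype(np.uint8));k=1+np.argmax(stt[1:,4]);b=stt[k]
sub=lambda i,o:o+(i+.5)/8-.5
m=np.array([sub(b[0]-.5,145),sub(b[1]-.5,165),sub(b[0]+b[2]-.5,145),sub(b[1]+b[3]-.5,165)])
for z0 in(.160,.1545):
    f=lambda p:sil(p[0],p[1],p[2],(z0+.001,z0+.026))-m
    s=least_squares(f,[.54,.26,.0515],x_scale=[.01,.01,.01]);print("lid",z0,s.x,np.round(s.fun,2))
# canister: fresh edges: body wall darker / shoulder bright vs bench; use earlier manual edges
m2=np.array([150+62/8,165+103/8,150+345/8,165+380/8])-.5+.0625
f=lambda p:sil(p[0],p[1],p[2],(.132,.128))-m2
s=least_squares(f,[.54,.26,.06]);print("can",s.x,np.round(s.fun,2))
# profile across lid and shoulder for current picture: lines through lid centre
u,v=(m[0]+m[2])/2,(m[1]+m[3])/2;iu,iv=int((u-145+.5)*8),int((v-165+.5)*8)
print("row",c[iv,::12].astype(int).tolist());print("col",c[::12,iu].astype(int).tolist(),iu,iv)
```

```text
lid 0.16 [0.54295104 0.26089392 0.04933834] [-0.01  0.01  0.01 -0.01]
lid 0.1545 [0.54390979 0.26192302 0.04954795] [-0.01  0.01  0.01 -0.01]
can [0.5425085  0.26382015 0.05965645] [ 0.03 -0.03 -0.03  0.03]
row [173, 173, 173, 173, 172, 173, 173, 173, 167, 67, 53, 57, 57, 56, 58, 59, 60, 58, 53, 51, 52, 55, 56, 55, 56, 56, 56, 56, 56, 55, 111, 169, 104, 74, 74, 112, 180, 173, 173, 173]
col [173, 172, 173, 173, 173, 173, 173, 170, 100, 54, 57, 57, 56, 55, 56, 57, 58, 56, 52, 52, 55, 57, 57, 58, 57, 58, 57, 57, 50, 103, 182, 162, 99, 88, 78, 78, 112, 174, 173, 172] 232 222
```

```bash
python3 -c "
from h import *
togo([.543,.260,.2585]);togo([.543,.26,.1785])"
```

```text
togo [-1.694  1.502 -0.002] [0 0 0]
togo [-1.694  1.503  0.798] [0 0 0]
```

Request:
{"api": "servo_tool", "payload": {
  "plan": [
    [-0.3,0.27,0,0,0,0,50],
    [-0.6,0.53,0,0,0,0,50],
    [-0.85,0.75,0,0,0,0,50],
    [-0.85,0.75,0,0,0,0,50]
  ]
}}

```text
time: 57.22
tool_pos: [0.4345, 0.2699, 0.2562]
ee_rot: [-3.139, 0.001, 2.311]
wrist_force: [-0.1, -0.8, -0.0]
width: 0.0498
finger_force: 0.0
```

Request:
{"api": "servo_tool", "payload": {
  "plan": [
    [-0.3,0.27,0,0,0,0,50],
    [-0.6,0.53,0,0,0,0,50],
    [-0.84,0.75,0,0,0,0,50],
    [-0.84,0.75,0.2,0,0,0,50],
    [-0.84,0.75,0.4,0,0,0,50],
    [-0.84,0.75,0.6,0,0,0,50],
    [-0.84,0.75,0.7,0,0,0,50],
    [-0.84,0.75,0.78,0,0,0,50],
    [-0.84,0.75,0.78,0,0,0,50],
    [-0.84,0.75,0.78,0,0,0,50]
  ]
}}

```text
time: 58.05
tool_pos: [0.5419, 0.2607, 0.1814]
ee_rot: [3.141, 0.0, 2.316]
wrist_force: [-0.5, 0.1, 0.4]
width: 0.0501
finger_force: 0.0
```

```bash
python3 -c "
from h import *
st();togo([.543,.260,.1785])"
```

```text
time 58.05
tool_pos [0.5419 0.2607 0.1814]
ee_rot [3.1412e+00 3.0000e-04 2.3164e+00]
wrist_force [-0.4637  0.1233  0.4107]
width 0.0501
finger_force 0.0
togo [-0.012  0.004  0.029] [0 0 0]
```

Request:
{"api": "servo_tool", "payload": {
  "plan": [
    [-0.01,0,0.02,0,0,0,5],
    [-0.01,0,0.02,0,0,0,5],
    [-0.01,0,0.02,0,0,0,5],
    [-0.01,0,0.02,0,0,0,5],
    [-0.01,0,0.02,0,0,0,5],
    [-0.01,0,0.02,0,0,0,5],
    [-0.01,0,0.02,0,0,0,5],
    [-0.01,0,0.02,0,0,0,5],
    [-0.01,0,0.02,0,0,0,5],
    [-0.01,0,0.02,0,0,0,5]
  ]
}}

```text
time: 58.88
tool_pos: [0.5429, 0.2602, 0.1793]
ee_rot: [3.14, 0.0, 2.316]
wrist_force: [0.2, 1.9, 1.6]
width: 0.0178
finger_force: 30.0
```

Request:
{"api": "servo_tool", "payload": {
  "plan": [
    [0.01,0.005,0,0,0,0,5],
    [0.02,0.01,0,0,0,0,5],
    [0.02,0.01,0,0,0,0,5],
    [0.02,0.01,0,0,0,0,5]
  ]
}}

```text
time: 59.22
tool_pos: [0.542, 0.2616, 0.1788]
ee_rot: [-3.141, 0.001, 2.316]
wrist_force: [-0.4, -1.0, 0.8]
width: 0.0177
finger_force: 30.0
```

Request:
{"api": "servo_tool", "payload": {
  "plan": [
    [0,0,0.01,0,0,0,5],
    [0,0,0.02,0,0,0,5],
    [0,0,0.02,0,0,0,5],
    [0,0,0.02,0,0,0,5]
  ]
}}

```text
time: 59.55
tool_pos: [0.5425, 0.2622, 0.1776]
ee_rot: [3.14, 0.001, 2.316]
wrist_force: [2.8, 0.6, 4.9]
width: 0.0176
finger_force: 30.0
```

Request:
{"api": "servo_tool", "payload": {
  "plan": [
    [0,0,0.01,0,0,0,5],
    [0,0,0.02,0,0,0,5],
    [0,0,0.02,0,0,0,5],
    [0,0,0.02,0,0,0,5]
  ]
}}

```text
time: 59.88
tool_pos: [0.5425, 0.2628, 0.1744]
ee_rot: [3.14, -0.0, 2.317]
wrist_force: [4.2, 2.9, 0.7]
width: 0.0178
finger_force: 30.0
```

```bash
python3 lv.py
```

```text
time 59.8833
tool_pos [0.5425 0.2628 0.1744]
ee_rot [ 3.1397e+00 -3.0000e-04  2.3167e+00]
wrist_force [4.1857 2.9392 0.6539]
width 0.0178
finger_force 29.9876
torque [ 0.61 -0.99 -0.04]
rows [(135, 220.68, 245.16), (136, 220.12, 245.53), (137, 219.78, 245.79), (138, 219.65, 246.3), (139, 219.49, 246.69), (140, 219.5, 246.9), (141, 219.49, 246.9), (142, 219.64, 246.85), (143, 219.76, 246.82), (144, 219.93, 245.93), (145, 220.69, 245.01), (153, 101.25, 231.04), (154, 181.96, 306.94), (157, 218.72, 248.01), (158, 218.8, 247.54), (159, 218.79, 247.48)]
bottom [(222, 145.86), (225, 147.91), (228, 148.55), (231, 148.87), (234, 148.96), (237, 148.43), (240, 147.48), (243, 145.72)]
```

Request:
{"api": "servo_tool", "payload": {
  "plan": [
    [0,0.01,0,0,0,0,5],
    [0,0.01,0,0,0,0,5],
    [0,0.01,0,0,0,0,23],
    [0,0.01,0,0,0,0,23],
    [0,0.01,0,0,0,0,23],
    [0,0.01,0,0,0,0,23],
    [0,0.01,0,0,0,0,23]
  ]
}}

```text
time: 60.67
tool_pos: [0.5422, 0.2622, 0.1745]
ee_rot: [-3.14, -0.0, 2.316]
wrist_force: [-0.1, 0.3, 0.1]
width: 0.0228
finger_force: 0.0
```

```bash
python3 lv.py
```

```text
time 60.6667
tool_pos [0.5422 0.2622 0.1745]
ee_rot [-3.1400e+00 -3.0000e-04  2.3162e+00]
wrist_force [-0.1462  0.3178  0.1232]
width 0.0228
finger_force 0.0
torque [-0.006 -0.131 -0.04 ]
rows [(135, 220.67, 245.14), (136, 220.11, 245.53), (137, 219.78, 245.79), (138, 219.66, 246.3), (139, 219.51, 246.67), (140, 219.49, 246.93), (141, 219.49, 246.88), (142, 219.65, 246.86), (143, 219.77, 246.84), (144, 219.94, 245.92), (145, 220.69, 244.99), (153, 150.15, 230.95), (154, 149.0, 328.92), (157, 218.72, 248.0), (158, 218.83, 247.58), (159, 218.78, 247.46)]
bottom [(222, 145.88), (225, 147.88), (228, 148.55), (231, 148.81), (234, 148.94), (237, 148.45), (240, 147.46), (243, 146.51)]
```

Request:
{"api": "servo_tool", "payload": {
  "plan": [
    [0,0,0,0,0,-0.06,23],
    [0,0,0,0,0,-0.12,23],
    [0,0,0,0,0,-0.18,23],
    [0,0,0,0,0,-0.24,23],
    [0,0,0,0,0,-0.3,23],
    [0,0,0,0,0,-0.36,23],
    [0,0,0,0,0,-0.36,23],
    [0,0,0,0,0,-0.36,23]
  ]
}}

```text
time: 61.53
tool_pos: [0.5433, 0.2628, 0.1752]
ee_rot: [3.141, 0.001, 2.879]
wrist_force: [2.0, 0.8, 0.4]
width: 0.0232
finger_force: 0.9
```

```bash
python3 lv.py
```

```text
time 61.5333
tool_pos [0.5433 0.2628 0.1752]
ee_rot [3.1406e+00 1.4000e-03 2.8793e+00]
wrist_force [2.013  0.7599 0.3872]
width 0.0232
finger_force 0.8643
torque [ 0.212 -0.51  -0.055]
rows [(135, 220.69, 245.42), (136, 220.12, 245.66), (137, 219.78, 246.07), (138, 219.65, 246.29), (139, 219.49, 246.68), (140, 219.65, 246.93), (141, 219.74, 246.87), (142, 219.72, 246.89), (143, 219.77, 246.83), (144, 219.95, 245.95), (145, 220.7, 245.1), (153, 117.56, 231.07), (157, 218.75, 247.99), (158, 218.8, 247.57), (159, 218.78, 247.47)]
bottom [(222, 145.85), (225, 147.88), (228, 148.57), (231, 149.12), (234, 149.17), (237, 148.43), (240, 147.48), (243, 145.76)]
```

Request:
{"api": "servo_tool", "payload": {
  "plan": [
    [-0.1,0,0,0,0,0,24],
    [-0.2,0,0,0,0,0,24],
    [-0.2,0,0.03,0,0,0,24],
    [-0.2,0,0.04,0,0,0,24],
    [-0.2,0,0.04,0,0,0,24]
  ]
}}

```text
time: 62.15
tool_pos: [0.5617, 0.2571, 0.1697]
ee_rot: [-3.14, -0.002, 2.881]
wrist_force: [-0.7, 0.1, -0.0]
width: 0.024
finger_force: 0.1
```

Request:
{"api": "servo_tool", "payload": {
  "plan": [
    [0,0,0.01,0,0,0,24],
    [0,0,0.02,0,0,0,24],
    [0,0,0.02,0,0,0,24],
    [0,0,0.02,0,0,0,24]
  ]
}}

```text
time: 62.48
tool_pos: [0.5619, 0.2575, 0.1689]
ee_rot: [-3.141, 0.0, 2.882]
wrist_force: [-0.7, -1.0, -0.0]
width: 0.024
finger_force: 0.2
```

Request:
{"api": "servo_tool", "payload": {
  "plan": [
    [0,0,0.01,0,0,0,24],
    [0,0,0.02,0,0,0,24],
    [0,0,0.02,0,0,0,24],
    [0,0,0.02,0,0,0,24]
  ]
}}

```text
time: 62.82
tool_pos: [0.5621, 0.2575, 0.1677]
ee_rot: [3.141, 0.001, 2.882]
wrist_force: [-1.7, -1.8, 3.1]
width: 0.0243
finger_force: 2.1
```

```bash
python3 lv.py
```

```text
time 62.8167
tool_pos [0.5621 0.2575 0.1677]
ee_rot [3.1412e+00 8.0000e-04 2.8818e+00]
wrist_force [-1.6898 -1.791   3.1232]
width 0.0243
finger_force 2.1357
torque [-0.161  0.077  0.063]
rows [(135, 221.0, 245.59), (136, 220.55, 246.27), (137, 220.37, 246.41), (138, 220.0, 246.6), (139, 219.82, 247.22), (140, 219.81, 247.88), (141, 219.81, 246.99), (142, 219.95, 246.86), (143, 220.37, 246.9), (144, 220.83, 246.86), (145, 221.44, 245.45), (153, 155.29, 231.45), (154, -175.67, 330.08), (157, 218.75, 247.97), (158, 218.84, 247.54), (159, 218.81, 247.47)]
bottom [(222, 145.1), (225, 147.41), (228, 147.37), (231, 148.44), (234, 148.92), (237, 141.88), (240, 147.44), (243, 146.72)]
```

Request:
{"api": "servo_tool", "payload": {
  "plan": [
    [0,0,0.01,0,0,0,24],
    [0,0,0.02,0,0,0,24],
    [0,0,0.03,0,0,0,24],
    [0,0,0.03,0,0,0,24]
  ]
}}

```text
time: 63.35
tool_pos: [0.5623, 0.2576, 0.1675]
ee_rot: [3.14, 0.003, 2.882]
wrist_force: [-4.0, -1.7, 12.6]
width: 0.024
finger_force: 6.6
```

Request:
{"api": "servo_tool", "payload": {
  "plan": [
    [0,0,-0.08,0,0,0,24],
    [0,0,-0.1,0,0,0,24],
    [0.1,0,-0.1,0,0,0,24],
    [0.2,0,-0.1,0,0,0,24],
    [0.2,0,-0.1,0,0,0,24],
    [0.2,0,-0.1,0,0,0,24]
  ]
}}

```text
time: 63.85
tool_pos: [0.5415, 0.2632, 0.1732]
ee_rot: [-3.141, -0.001, 2.883]
wrist_force: [-0.2, 0.4, -0.3]
width: 0.0238
finger_force: 0.3
```

```bash
python3 lv.py
```

```text
time 63.85
tool_pos [0.5415 0.2632 0.1732]
ee_rot [-3.1413e+00 -1.2000e-03  2.8830e+00]
wrist_force [-0.2382  0.3887 -0.2632]
width 0.0238
finger_force 0.3441
torque [ 0.154 -0.157 -0.029]
rows [(135, 220.65, 245.26), (136, 220.12, 245.66), (137, 219.8, 246.07), (138, 219.77, 246.28), (139, 219.73, 246.67), (140, 219.73, 246.9), (141, 219.73, 246.88), (142, 219.72, 246.88), (143, 219.9, 246.89), (144, 220.12, 246.77), (145, 220.7, 245.37), (153, -23.75, 231.89), (157, 218.73, 247.98), (158, 218.82, 247.56), (159, 218.8, 247.46)]
bottom [(222, 145.83), (225, 147.48), (228, 148.56), (231, 149.07), (234, 149.18), (237, 148.47), (240, 147.5), (243, 146.71)]lv.py:8: RuntimeWarning: divide by zero encountered in scalar divide
  return L+(s[L]-th)/(s[L]-s[L+1]),Rr-(s[Rr]-th)/(s[Rr]-s[Rr-1])
```

Request:
{"api": "servo_tool", "payload": {
  "plan": [
    [0,0,0,0,0,-0.06,24],
    [0,0,0,0,0,-0.12,24],
    [0,0,0,0,0,-0.18,24],
    [0,0,0,0,0,-0.24,24],
    [0,0,0,0,0,-0.3,24],
    [0,0,0,0,0,-0.33,24],
    [0,0,0,0,0,-0.33,24]
  ]
}}

```text
time: 64.63
tool_pos: [0.5439, 0.2632, 0.1742]
ee_rot: [3.141, 0.003, -2.883]
wrist_force: [3.1, 2.3, 0.4]
width: 0.024
finger_force: 2.3
```

```bash
python3 lv.py 2>/dev/null
```

```text
time 64.6333
tool_pos [0.5439 0.2632 0.1742]
ee_rot [ 3.1407e+00  2.9000e-03 -2.8826e+00]
wrist_force [3.1009 2.2864 0.4154]
width 0.024
finger_force 2.2688
torque [ 0.637 -0.581 -0.028]
rows [(135, 220.68, 245.58), (136, 220.11, 246.07), (137, 219.82, 246.2), (138, 219.79, 246.47), (139, 219.73, 246.72), (140, 219.72, 246.94), (141, 219.72, 246.88), (142, 219.91, 246.88), (143, 220.14, 246.91), (144, 220.56, 246.83), (145, 220.86, 245.03), (152, 183.17, 237.16), (157, 218.73, 247.97), (158, 218.8, 247.58), (159, 218.8, 247.47)]
bottom [(222, 145.87), (225, 147.93), (228, 148.83), (231, 149.15), (234, 149.15), (237, 148.46), (240, 147.53), (243, 146.75)]
```

Request:
{"api": "servo_tool", "payload": {
  "plan": [
    [-0.01,0.005,0,0,0,-0.06,24],
    [-0.01,0.005,0,0,0,-0.12,24],
    [-0.01,0.005,0,0,0,-0.18,24],
    [-0.01,0.005,0,0,0,-0.24,24],
    [-0.01,0.005,0,0,0,-0.3,24],
    [-0.01,0.005,0,0,0,-0.33,24],
    [-0.01,0.005,0,0,0,-0.33,24]
  ]
}}

```text
time: 65.42
tool_pos: [0.5427, 0.2628, 0.1736]
ee_rot: [3.141, -0.002, -2.365]
wrist_force: [-0.5, 1.1, 0.5]
width: 0.0241
finger_force: 0.5
```

```bash
python3 lv.py 2>/dev/null
```

```text
time 65.4167
tool_pos [0.5427 0.2628 0.1736]
ee_rot [ 3.1411e+00 -2.5000e-03 -2.3646e+00]
wrist_force [-0.4534  1.0867  0.4995]
width 0.0241
finger_force 0.5237
torque [ 0.257 -0.086 -0.003]
rows [(137, 220.86, 245.42), (138, 220.36, 246.18), (139, 220.2, 246.59), (140, 219.98, 246.92), (141, 219.81, 246.87), (142, 219.81, 246.87), (143, 219.82, 246.88), (144, 219.99, 246.91), (145, 220.09, 246.85), (146, 220.55, 246.03), (147, 221.19, 245.43), (152, 202.07, 236.7), (153, 148.46, 230.88), (157, 218.75, 247.95), (158, 218.8, 247.56), (159, 218.79, 247.47)]
bottom [(222, 147.29), (225, 149.86), (228, 150.91), (231, 151.3), (234, 151.28), (237, 150.97), (240, 150.45), (243, 148.45)]
```

Request:
{"api": "servo_tool", "payload": {
  "plan": [
    [0,0,0.04,0,0,0,24],
    [0,0,0.07,0,0,0.05,24],
    [0,0,0.07,0,0,0.12,24],
    [0,0,0.07,0,0,0.18,24],
    [0,0,0.07,0,0,0.24,24],
    [0,0,0.07,0,0,0.3,24],
    [0,0,0.07,0,0,0.36,24],
    [0,0,0.07,0,0,0.42,24],
    [0,0,0.07,0,0,0.48,24],
    [0,0,0.07,0,0,0.54,24],
    [0,0,0.07,0,0,0.6,24],
    [0,0,0.07,0,0,0.6,24]
  ]
}}

```text
time: 66.62
tool_pos: [0.5411, 0.2645, 0.1658]
ee_rot: [3.141, -0.006, 2.974]
wrist_force: [-4.3, 2.9, 0.1]
width: 0.0238
finger_force: 2.8
```

```bash
python3 lv.py 2>/dev/null
```

```text
time 66.6167
tool_pos [0.5411 0.2645 0.1658]
ee_rot [ 3.1412 -0.0057  2.9741]
wrist_force [-4.3037  2.924   0.0763]
width 0.0238
finger_force 2.7858
torque [0.748 0.665 0.169]
rows [(137, 221.3, 245.4), (138, 220.69, 246.31), (139, 220.51, 246.7), (140, 220.36, 246.9), (141, 220.15, 247.25), (142, 220.15, 247.7), (143, 220.17, 247.69), (144, 220.11, 247.75), (145, 220.52, 246.99), (146, 220.84, 246.0), (153, 57.83, 229.45), (154, -173.0, 306.65), (157, 218.73, 247.95), (158, 218.81, 247.57), (159, 218.81, 247.46)]
bottom [(222, 146.62), (225, 149.47), (228, 149.5), (231, 141.03), (234, 140.08), (237, 151.03), (240, 150.46), (243, 148.44)]
```

Request:
{"api": "servo_tool", "payload": {
  "plan": [
    [0.005,0.005,0,0,0,0.06,24],
    [0.005,0.005,0,0,0,0.12,24],
    [0.005,0.005,0,0,0,0.18,24],
    [0.005,0.005,0,0,0,0.24,24],
    [0.005,0.005,0,0,0,0.3,24],
    [0.005,0.005,0,0,0,0.33,24],
    [0.005,0.005,0,0,0,0.33,24]
  ]
}}

```text
time: 67.4
tool_pos: [0.5403, 0.2654, 0.1639]
ee_rot: [-3.138, -0.007, 2.458]
wrist_force: [-3.7, 3.9, -4.3]
width: 0.0241
finger_force: 6.3
```

```bash
python3 lv.py 2>/dev/null
```

```text
time 67.4
tool_pos [0.5403 0.2654 0.1639]
ee_rot [-3.1378 -0.0067  2.4578]
wrist_force [-3.6989  3.9269 -4.3049]
width 0.0241
finger_force 6.2909
torque [0.901 0.436 0.18 ]
rows [(138, 220.68, 245.59), (139, 220.38, 246.59), (140, 219.95, 246.93), (141, 219.82, 247.15), (142, 219.82, 247.14), (143, 219.81, 246.87), (144, 219.97, 246.9), (145, 220.08, 246.82), (146, 220.5, 246.37), (147, 220.85, 245.67), (154, 314.64, 832.0), (157, 218.72, 247.98), (158, 218.82, 247.56), (159, 218.81, 247.46)]
bottom [(222, 147.64), (225, 150.08), (228, 151.03), (231, 142.66), (234, 151.56), (237, 151.37), (240, 150.54), (243, 148.99)]
```

Request:
{"api": "servo_tool", "payload": {
  "plan": [
    [0.01,0,0.02,0,0,0.06,25],
    [0.015,0,0.02,0,0,0.12,25],
    [0.015,0,0.02,0,0,0.18,25],
    [0.015,0,0.02,0,0,0.24,25],
    [0.015,0,0.02,0,0,0.3,25],
    [0.015,0,0.02,0,0,0.33,25],
    [0.015,0,0.02,0,0,0.33,25]
  ]
}}

```text
time: 68.18
tool_pos: [0.5403, 0.266, 0.1622]
ee_rot: [-3.137, -0.003, 1.94]
wrist_force: [-0.7, 4.9, -5.7]
width: 0.0253
finger_force: 4.9
```

```bash
python3 lv.py 2>/dev/null
```

```text
time 68.1833
tool_pos [0.5403 0.266  0.1622]
ee_rot [-3.1373e+00 -2.7000e-03  1.9398e+00]
wrist_force [-0.66    4.8758 -5.6744]
width 0.0253
finger_force 4.9216
torque [0.832 0.111 0.091]
rows [(138, 220.86, 245.35), (139, 220.37, 245.83), (140, 219.99, 246.98), (141, 219.78, 246.87), (142, 219.73, 246.88), (143, 219.74, 246.9), (144, 219.72, 246.88), (145, 219.89, 246.83), (146, 220.04, 246.36), (147, 220.51, 245.66), (148, 221.14, 245.2), (153, 152.71, 230.59), (157, 218.73, 248.0), (158, 218.8, 247.56), (159, 218.81, 247.46)]
bottom [(222, 148.35), (225, 150.22), (228, 138.15), (231, 151.7), (234, 151.66), (237, 151.47), (240, 150.55), (243, 149.34)]
```

Request:
{"api": "servo_tool", "payload": {
  "plan": [
    [0,0,0.03,0,0,0.06,24],
    [0,0,0.03,0,0,0.12,24],
    [0,0,0.03,0,0,0.18,24],
    [0,0,0.03,0,0,0.24,24],
    [0,0,0.03,0,0,0.24,24]
  ]
}}

```text
time: 68.8
tool_pos: [0.5419, 0.2658, 0.1618]
ee_rot: [3.141, -0.001, 1.564]
wrist_force: [-0.0, 4.9, -6.2]
width: 0.025
finger_force: 40.7
```

```bash
python3 lv.py 2>/dev/null
```

```text
time 68.8
tool_pos [0.5419 0.2658 0.1618]
ee_rot [ 3.1413e+00 -1.2000e-03  1.5641e+00]
wrist_force [-0.0375  4.9378 -6.238 ]
width 0.025
finger_force 40.7001
torque [ 0.821 -0.035  1.292]
rows [(138, 220.84, 244.97), (139, 220.38, 245.83), (140, 219.98, 246.94), (141, 219.77, 246.83), (142, 219.73, 246.85), (143, 219.73, 246.88), (144, 219.73, 246.88), (145, 219.75, 246.82), (146, 219.89, 246.36), (147, 220.52, 245.92), (148, 220.83, 245.44), (153, 74.43, 230.72), (154, -176.33, 346.18), (157, 218.76, 247.94), (158, 218.82, 247.56), (159, 218.81, 247.48)]
bottom [(222, 148.41), (225, 150.26), (228, 138.81), (231, 151.94), (234, 151.93), (237, 151.51), (240, 151.01), (243, 149.37)]
```

Request:
{"api": "servo_tool", "payload": {
  "plan": [
    [0,0,0,0,0,-0.1,25],
    [0,0,0,0,0,-0.1,50],
    [0,0,0,0,0,-0.1,50],
    [0,0,0,0,0,-0.1,50],
    [0,0,0,0,0,-0.1,50],
    [0,0,-0.2,0,0,-0.1,50],
    [0,0,-0.4,0,0,-0.1,50],
    [0,0,-0.4,0,0,-0.1,0],
    [0,0,-0.4,0,0,-0.1,0],
    [0,0,-0.4,0,0,-0.1,0],
    [0,0,-0.4,0,0,-0.1,0],
    [0,0,-0.4,0,0,-0.1,0]
  ]
}}

```text
time: 70.0
tool_pos: [0.5413, 0.2646, 0.2001]
ee_rot: [-3.139, 0.001, 1.719]
wrist_force: [0.4, -0.3, -0.0]
width: 0.02
finger_force: 0.0
```

Request:
{"api": "servo_tool", "payload": {
  "plan": [
    [0,0,0.03,0,0,0,0],
    [0,0,0.06,0,0,0,0],
    [0,0,0.08,0,0,0,0],
    [0,0,0.08,0,0,0,0],
    [0,0,0.08,0,0,0,0]
  ]
}}

```text
time: 70.42
tool_pos: [0.5418, 0.2648, 0.1934]
ee_rot: [-3.141, 0.0, 1.719]
wrist_force: [-0.1, 0.8, 0.0]
width: 0.0005
finger_force: 0.0
```

```bash
python3 lv.py 2>/dev/null
```

```text
time 70.4167
tool_pos [0.5418 0.2648 0.1934]
ee_rot [-3.1408e+00  3.0000e-04  1.7194e+00]
wrist_force [-0.1338  0.8453  0.016 ]
width 0.0005
finger_force 0.0
torque [-0.025 -0.064 -0.007]
rows [(139, 220.56, 245.84), (140, 219.96, 246.96), (141, 219.79, 246.84), (142, 219.72, 246.85), (143, 219.73, 246.88), (144, 219.74, 246.88), (145, 219.76, 246.83), (146, 219.88, 246.34), (147, 220.52, 245.91), (148, 220.86, 245.44), (153, 204.59, 231.65), (154, 276.6, 367.44), (157, 218.72, 248.01), (158, 218.8, 247.57), (159, 218.8, 247.48)]
bottom [(222, 148.67), (225, 150.29), (228, 151.35), (231, 151.89), (234, 151.96), (237, 151.52), (240, 151.0), (243, 149.37)]
```

Request:
{"api": "servo_tool", "payload": {
  "plan": [
    [0,0,0.02,0,0,0,0],
    [0,0,0.04,0,0,0,0],
    [0,0,0.05,0,0,0,0],
    [0,0,0.05,0,0,0,0],
    [0,0,0.05,0,0,0,0]
  ]
}}

```text
time: 71.03
tool_pos: [0.5419, 0.2648, 0.1886]
ee_rot: [-3.141, 0.0, 1.719]
wrist_force: [0.6, 0.2, 0.5]
width: 0.0004
finger_force: 0.0
```

Request:
{"api": "servo_tool", "payload": {
  "plan": [
    [0,0,0.01,0,0,0,0],
    [0,0,0.02,0,0,0,0],
    [0,0,0.02,0,0,0,0]
  ]
}}

```text
time: 71.28
tool_pos: [0.5421, 0.2649, 0.1873]
ee_rot: [3.141, -0.0, 1.719]
wrist_force: [-1.6, -0.0, 1.2]
width: 0.0003
finger_force: 0.5
```

Request:
{"api": "servo_tool", "payload": {
  "plan": [
    [0,0,0.01,0,0,0,0],
    [0,0,0.02,0,0,0,0],
    [0,0,0.02,0,0,0,0]
  ]
}}

```text
time: 71.53
tool_pos: [0.5421, 0.2649, 0.1872]
ee_rot: [3.139, -0.0, 1.719]
wrist_force: [-2.4, -1.3, 6.3]
width: 0.0008
finger_force: 3.4
```

Request:
{"api": "servo_tool", "payload": {
  "plan": [
    [0,0,-0.2,0,0,0,0],
    [0,0,-0.5,0,0,0,0],
    [0,0,-0.8,0,0,0,0],
    [0,0,-1,0,0,0,0],
    [0,0.5,-1,0,0,0,0],
    [0,1,-1,0,0,0,0],
    [0,1,-1,0,0,0,0],
    [0,1,-1,0,0,0,0]
  ]
}}

```text
time: 72.2
tool_pos: [0.6437, 0.2793, 0.2801]
ee_rot: [-3.137, 0.001, 1.718]
wrist_force: [0.6, 0.3, -1.8]
width: 0.0003
finger_force: 0.0
```

Request:
{"api": "servo_tool", "payload": {
  "plan": [
    [0.4,0,0,0,0,0,0],
    [0.8,0,0,0,0,0,0],
    [1,0,0,0,0,0,0],
    [1,0,0,0,0,0,0],
    [1,0,0,0,0,0,0],
    [1,0,0,0,0,0,0]
  ]
}}

```text
time: 72.7
tool_pos: [0.6256, 0.3779, 0.2854]
ee_rot: [3.141, 0.001, 1.719]
wrist_force: [0.4, -0.2, -0.1]
width: 0.0004
finger_force: 0.0
```

```bash
python3 lv.py 2>/dev/null
python3 - <<'E'
from h import *
robot.snapshot("top");robot.snapshot("side")
for c in("top","side"):
  for t in("lid","spool0","flap_near","flap_far","notebooks","pen_cup","tape_roll","stapler"):print(c,t,[(np.round(d['extent']).tolist(),round(d['conf'],2)) for d in robot.find_in(t,c)][:2])
E
```

```text
time 72.7
tool_pos [0.6256 0.3779 0.2854]
ee_rot [3.1413e+00 6.0000e-04 1.7191e+00]
wrist_force [ 0.3603 -0.2277 -0.115 ]
width 0.0004
finger_force 0.0
torque [-0.022 -0.105  0.026]
rows [(132, 227.62, 254.31), (139, 220.58, 245.81), (140, 219.99, 246.9), (141, 219.78, 246.79), (142, 219.73, 246.82), (143, 219.74, 246.84), (144, 219.74, 246.86), (145, 219.78, 246.8), (146, 219.9, 246.33), (147, 220.53, 245.88), (148, 220.87, 245.43), (153, 173.0, 230.37), (157, 218.76, 247.93), (158, 218.83, 247.53), (159, 218.84, 247.46)]
bottom [(222, 148.62), (225, 150.27), (228, 151.35), (231, 151.9), (234, 151.9), (237, 151.47), (240, 150.98), (243, 149.35)]
top lid [([173.0, 195.0, 30.0, 32.0], 0.95), ([214.0, 157.0, 25.0, 27.0], 0.88)]
top spool0 []
top flap_near [([303.0, 224.0, 58.0, 36.0], 0.62)]
top flap_far [([321.0, 170.0, 54.0, 32.0], 0.58)]
top notebooks [([255.0, 134.0, 45.0, 33.0], 0.56)]
top pen_cup []
top tape_roll []
top stapler [([382.0, 179.0, 21.0, 43.0], 0.76), ([172.0, 195.0, 30.0, 32.0], 0.72)]
side lid [([278.0, 186.0, 30.0, 23.0], 0.81)]
side spool0 []
side flap_near [([217.0, 237.0, 39.0, 46.0], 0.71)]
side flap_far [([279.0, 249.0, 28.0, 48.0], 0.8)]
side notebooks [([311.0, 210.0, 39.0, 36.0], 0.73)]
side pen_cup [([177.0, 311.0, 31.0, 46.0], 0.75)]
side tape_roll [([252.0, 148.0, 9.0, 14.0], 0.59)]
side stapler [([286.0, 324.0, 58.0, 26.0], 0.65)]
```

All is as asked: the flaps are open, no spools remain outside the canister, the lid is home and the bystanders are in place.

```bash
python3 -c "
from bench import robot
print(robot.close_job())"
```

```text
the job is handed in; nothing more can be done
None
```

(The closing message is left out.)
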